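# Nest a graded shield set in the degausser, refit its interlocked guard and start it

## Robot

A 6-joint arm with a two-finger parallel gripper is mounted at the origin on a cart in front of the work surface, level with it; the furniture and walls round the work are solid. World frame = base frame: x ahead of the robot, y to its left, z up, the work surface at z = 0. Lengths are in mm, angles in rad, forces in N, time in s.
With the tool pointing down it reaches from about 325 to 900 mm from the base axis. Payload 6.1 kg.
Tool frame: the origin (TCP) lies at the very end of the fingers, on their centre line; the grasp point (between the pads) lies 19 mm behind it; z points along the fingers, y is the line along which they close (so a half turn about z gives the same grasp; the last joint's range is limited). The gripper opens to 87 mm and grips with 3 to 60 N. Pads are 19 mm wide; open, the fingers measure 117 mm over their backs; the gripper's body (75 mm by 190 mm) begins 51 mm behind the grasp point.
Start: joints at [-1.32, 0.22, 1.526, -0, 1.395, -0.126], TCP at [229.959, -581.149, 222.538] pointing down, gripper open.
Joint ranges: [-2.98, 2.98], [-0.91, 2.08], [0.09, 2.57], [-1.24, 4.39], [0.2, 2.65], [-2.68, 2.68]. Speed limits (rad/s): [2.57, 2.57, 3.01, 3.14, 3.14, 3.14].

## Interface

Orientations are given as [roll, pitch, yaw] about the fixed x, y, z axes, in that order (R = Rz(yaw) Ry(pitch) Rx(roll)).
In Python, from cell import sense, optics, robot gives the robot as it stands.
- The arm moves only by the tool move_arm, never from a script. Its argument "plan" is a list of rows, each an object with "slide": the shift along the tool's x, y, z as a fraction of full scale, a list of three; "twist": the turn, a rotation vector about the tool's x, y, z as a fraction of full scale, a list of three. In form: [{"slide": [dx, dy, dz], "twist": [ax, ay, az]}, ...]. A call has 1 to 20 rows; each row is the pose to reach, as a shift and turn from the pose commanded when the call began, along the tool's axes at that moment; what a row does not reach only later rows make up. Full scale, the value 1, is 300 mm for a shift and 45 degrees for a turn. A row lasts 1/12 s, in which the tool goes at most 41.7 mm and 7.16 degrees, less where a joint would pass 70% of its speed; a pose out of reach is approached as far as the arm can. A call with a number of a shift or a turn outside -1 to 1 is refused whole. A call with a gripper value outside its range is refused whole. "claw" is the opening, from 0 (shut) to 1 (fully open), set as the call begins (left out, the last holds). The fingers move at their own pace and stop on an object; the grip force is fixed at half the most. Time passes only in rows, so rows that repeat a pose let the fingers close. It gives the time, the measured TCP pose, the force, the opening and the grip force at its end, in the units of the state.
- sense(): the state, without advancing time (a new reading comes with each control period).
- optics.read_camera(name): name is "scene" or "top" or "wrist"; returns the picture (400x640x3 uint8, red, green, blue); there is no depth.
- optics.camera_params(name): a dict with "fx", "fy", "cx", "cy" (pixels), "dist" ([k1, k2, p1, p2, k3] as OpenCV has them; the pictures are not rectified), "origin" and "orientation" of the camera in the world. Camera axes: x right, y down, z forward; pixel columns grow to the right and rows downward; lengths in mm; the calibration is good to about 2 mm. A picture is of the moment at which its call begins: read the wrist's pose just before it. camera_params takes no time and is no camera call; for the wrist camera it gives the pose at the moment of the call.
- robot.finish_job(): hands the job in; it is judged then, once.
The state is a dict: "time": time; "joints": joint angles; "joint_vel": joint speeds; "joint_torque": joint torques, N m; "tool_pos": TCP position; "orientation": TCP orientation; "contact_force": force on the tool from outside, world axes, zero at the start; "wrist_torque": the same for the moment, N m; "width": finger opening in mm; "grasp_force": force on a finger pad.
Only numpy, scipy, OpenCV 4.12 (cv2) and the standard library are available. Lean on these libraries where they do the work, as an engineer would, in place of code of your own. Each camera call takes 0.05 s, during which the arm holds its last target. There are 200 camera calls.

## Task

Degauss the set of magnetic shield cans: take the clear guard off the bench degausser and stand it aside, then nest all the steel cans that are on the bench upright inside one another, largest outermost, in the bore of the coil. Put the guard back squarely so that its steel tongue goes straight down into the slot of the safety switch and is fully home, and only then press the white start button all the way down and let go. Leave the other things on the bench where they are.

Things in the scene. Friction and masses are not known exactly. Their poses are not given: they have to be found in the camera images.
- degausser: Fixed grey bench unit with a metal deck, 180 (x) x 300 (y, from -130 to +170) x 35 high. Origin: on the bench under the centre of the coil; z up, y towards the start button, -y towards the safety switch. On the deck, all at x 0: black safety switch at y -92, coil at y 0, start button at y +137. The bench between it and the cans is free.
- coil_seat (a point): Centre of the coil's bore at deck level (35 above the bench), where the outermost can stands; axes as the degausser. The coil is a round black former with copper winding, outside diameter 114, 24 high above the deck, with a plain upright bore of 74 diameter down to the deck.
- slot_mouth (a point): Centre of the slot in the top of the black safety switch (body 40 x 32 x 52 high on the deck; its top is 87 above the bench); axes as the degausser. The slot is 20 long (x) by 8 wide (y), straight down 36 deep, its upper 4 mm flared outward by about 3 on each side.
- interlock_plunger (a joint): White spring plunger inside the slot, in m: 0 = up (its face 10 mm below the slot's mouth), grows as the tongue presses it down; 0.012 when the guard is fully home. Needs 0.4 N rising to about 1 N, so the guard's own weight holds it down.
- guard: Loose lift-off guard, 0.45 kg: open-bottomed box, clear walls 3 thick, aluminium frame and top, 132 x 132 x 116 high, clear height inside 113. It stands on the deck round the coil, where it is at the start. Origin: centre of its lower edge, over the coil's axis when in place; z up, axes then as the degausser's. Nothing reaches below the lower edge, so it can stand on the bench.
- guard_handle (a point): Middle of the guard's black bow handle, 149 above the guard's lower edge on its centre line (33 above the top plate): bar along the guard's x, 98 long, 12 wide (y), 14 high; 26 free below it between two posts. Axes as the guard.
- tongue_tip (a point): Lower end of the guard's flat steel tongue, at y -92 in the guard, 30 above its lower edge. The tongue hangs 42 down from a bracket on the -y wall (reaching to y -96, 71 to 97 above the lower edge); 16 (x) by 4 (y), its last 5 narrowed to 12 x 2.5. With the guard home the tip is 22 below the slot's mouth, on its centre line.
- can_a: Largest shield can: plain round steel can, outside diameter 66, height 48, wall 2.5, bottom 3 thick, under 0.3 kg; stands upright on the bench. Origin: centre of its underside, z up towards the mouth.
- can_b: Second largest shield can: plain round steel can, outside diameter 53, height 63, wall 2.5, bottom 3 thick, under 0.3 kg; stands upright on the bench. Origin: centre of its underside, z up towards the mouth.
- can_c: Second smallest shield can: plain round steel can, outside diameter 40, height 78, wall 2.5, bottom 3 thick, under 0.3 kg; stands upright on the bench. Origin: centre of its underside, z up towards the mouth.
- can_d: Smallest shield can: plain round steel can, outside diameter 27, height 93, wall 2.5, bottom 3 thick, under 0.3 kg; stands upright on the bench. Origin: centre of its underside, z up towards the mouth. One of the four cans may be missing; each bottom then still stands on the floor of the next can outside it, with its rim at least 15 above that can's.
- start (a joint): White round start button (26 diameter) in a black housing on the deck, spring return, in m: 0 = up, 0.006 = fully down (takes 5 N). It is pressed straight down.
- start_top (a point): Centre of the button's top face when up.
- multimeter: Yellow multimeter, 134 x 70 x 41, lying on the bench; not part of the job, leave it. Origin: centre of its underside, long along x.
- solder_spool: Spool of solder, 56 diameter, 36 high; leave it. Origin: centre of its underside.
- screwdriver: Small screwdriver, 168 long, 20 thick, along its y; leave it. Origin: under its middle.
- tape_measure: Yellow tape measure standing on the bench, 35 x 68 x 60 high; leave it. Origin: centre of its underside.

How it is judged (in metres and radians):
On the way, in this order (a step that is already met when the one before it is completed fails the run):
1. every can on the bench stands nested in size order in the bore of the coil (z of can_a in the frame of coil_seat between -0.004 and 0.004 m and horizontal distance between can_a and coil_seat below 0.007 m and angle between each of can_a, can_b, can_c, can_d's own z axis and vertical below 0.12 rad and linear speed of each of can_a, can_b, can_c, can_d below 0.03 m/s and z of can_b in the frame of coil_seat between -0.004 and 0.007 m and horizontal distance between can_b and coil_seat below 0.0135 m and horizontal distance between can_b and can_a below 0.0065 m and z of can_c in the frame of coil_seat between -0.004 and 0.01 m and horizontal distance between can_c and coil_seat below 0.02 m and horizontal distance between can_c and can_a below 0.013 m and horizontal distance between can_c and can_b below 0.0065 m and z of can_d in the frame of coil_seat between -0.004 and 0.013 m and horizontal distance between can_d and coil_seat below 0.0265 m and horizontal distance between can_d and can_a below 0.0195 m and horizontal distance between can_d and can_b below 0.013 m and horizontal distance between can_d and can_c below 0.0065 m), for 0.2 s.
2. with the cans nested, the guard is down and its tongue fully home in the safety switch (all of step 1 and horizontal distance between tongue_tip and slot_mouth below 0.006 m and z of tongue_tip in the frame of slot_mouth below -0.018 m and value of joint interlock_plunger above 0.008 m and angle between guard's own z axis and vertical below 0.05 rad and z of guard in the frame of coil_seat below 0.004 m), for 0.2 s.
3. with the tongue home, the start button is pressed fully down (horizontal distance between tongue_tip and slot_mouth below 0.006 m and z of tongue_tip in the frame of slot_mouth below -0.018 m and value of joint interlock_plunger above 0.008 m and angle between guard's own z axis and vertical below 0.05 rad and z of guard in the frame of coil_seat below 0.004 m and value of joint start above 0.0045 m), for 0.05 s.
At the end, for the whole second after the job is handed in: All cans present upright in the coil's bore, each inside every larger one and resting on its floor (within 4 mm); guard on the deck (within 4 mm, 0.05 rad), tongue tip 18 mm or more down the slot, plunger down over 8 mm; start button up again; all at rest (all of step 2 and value of joint start below 0.0015 m and linear speed of guard below 0.02 m/s); the robot touches nothing.
It fails at once if the start button is pressed while the guard's tongue is not home (value of joint start above 0.003 m and value of joint interlock_plunger below 0.006 m).
It fails at once if the multimeter, solder spool, screwdriver or tape measure is moved more than 3 cm (distance of any of multimeter, solder_spool, screwdriver, tape_measure from where it was at the start of the episode above 0.03 m).
Of can_a, can_b, can_c, can_d only 3 to 4 are there at a start; the rules pass over those that are not, and their reading is None.
At some moment in a run one of can_a, can_b, guard may be knocked a few centimetres aside while the robot is not near it.
It also fails if it takes over 200 s, if anything falls off the work surface, if the arm or the gripper's body presses on something with over 40 N, if the wrist force passes 120 N, or if a joint passes its speed limit or range.

## Working session

There is one attempt and no reset: what is moved stays moved. The work goes in short steps, Python scripts to look and compute and a tool call to move; the robot and the scene stay as the last step left them, time stands still between calls to the robot, and variables do not carry over. Pictures are saved under pics/ and viewed, at most 14 in all, crops included, and the job is handed in when it is done.

Besides the shell and the picture viewer there is one more tool, called after "Request:" by a JSON object that holds its "fn" and its "kwargs", one argument or row to a line. move_arm: Moves the arm, as the interface text tells. Its arguments: {"type":"object","properties":{"plan":{"type":"array","items":{"type":"object","properties":{"slide":{"type":"array","items":{"type":"number"}},"twist":{"type":"array","items":{"type":"number"}}}}},"claw":{"type":"number"}},"required":["plan"]}

```bash
ls; mkdir -p pics; python3 - <<'E'
from cell import sense, optics, robot
import cv2
for n in ("scene","top"):
    im=optics.read_camera(n); cv2.imwrite(f"pics/{n}0.png",im[:,:,::-1])
    print(n,optics.camera_params(n))
print(sense())
E
```

```text
pics
scene {'fx': 475.31364269198036, 'fy': 475.31364269198036, 'cx': 325.500677593448, 'cy': 188.7637507082485, 'dist': array([-0.06678539,  0.        ,  0.        ,  0.        ,  0.        ]), 'origin': array([-300.00955132, 1159.29057065,  852.40316727]), 'orientation': array([-2.03240994, -0.01671057, -2.47657756])}
top {'fx': 366.2552673397164, 'fy': 366.2552673397164, 'cx': 323.0558593604439, 'cy': 203.7920742443881, 'dist': array([-0.08188188,  0.        ,  0.        ,  0.        ,  0.        ]), 'origin': array([ 456.19067103,   38.64370164, 1292.51709636]), 'orientation': array([-3.03777172, -0.01907635, -1.59222309])}
{'time': 0.1, 'joints': array([-1.32010638e+00,  2.21138473e-01,  1.52748459e+00, -5.00004667e-06,
        1.39472166e+00, -1.26097111e-01]), 'joint_vel': array([-0.00251135, -0.00320375, -0.00215632, -0.0010825 ,  0.00037347,
        0.00080937]), 'joint_torque': array([ 2.44441813e-03, -4.95940018e+01, -3.88519049e+01,  7.01038213e-02,
        5.14386047e-02, -4.36408686e-05]), 'tool_pos': array([ 229.81587594, -580.612211  ,  221.55851732]), 'orientation': array([-3.13985388e+00, -2.15463311e-04,  3.76787748e-01]), 'contact_force': array([ 0.30499134, -0.10141591, -0.57479036]), 'wrist_torque': array([0.04631865, 0.05985217, 0.00065882]), 'grasp_force': 0.0, 'width': 86.87769606672576}
```

View pics/scene0.png

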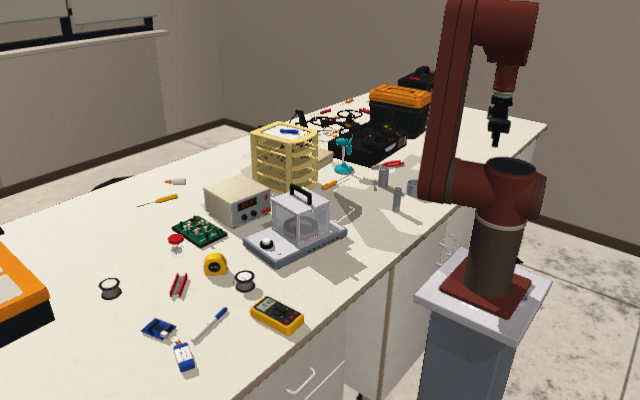

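View pics/top0.png

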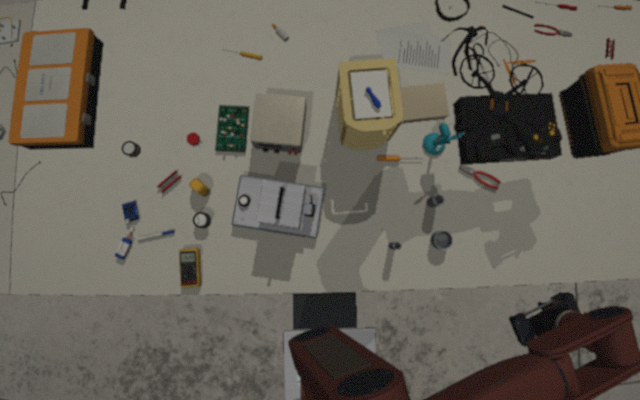

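The scene picture shows the guarded degausser near (290,225), with cans near (383,178), (397,200) and (412,188). In the top view the degausser is at (279,205) with the button at (243,200), and the cans are at (434,200), (394,245) and (441,240).

```bash
cat > h.py <<'E'
import numpy as np, cv2
from scipy.spatial.transform import Rotation as R
from cell import sense, optics, robot
def cam(n):
    p=optics.camera_params(n)
    K=np.array([[p['fx'],0,p['cx']],[0,p['fy'],p['cy']],[0,0,1]])
    return K,np.array(p['dist']),np.array(p['origin']),R.from_euler('xyz',p['orientation']).as_matrix()
def ray(c,uv):
    K,d,o,M=c
    q=cv2.undistortPoints(np.array(uv,float).reshape(-1,1,2),K,d).reshape(-1,2)
    return o,np.c_[q,np.ones(len(q))]@M.T
def plane(c,uv,z):
    o,r=ray(c,uv); return o+r*((z-o[2])/r[:,2])[:,None]
def proj(c,P):
    K,d,o,M=c
    return cv2.projectPoints((np.atleast_2d(P)-o)@M,np.zeros(3),np.zeros(3),K,d)[0].reshape(-1,2)
def shot(n,name=None):
    c=cam(n); im=optics.read_camera(n)
    if name: cv2.imwrite(f'pics/{name}.png',im[:,:,::-1])
    return c,im
E
python3 - <<'E'
from h import *
im=cv2.imread('pics/top0.png')
a=cv2.resize(im[160:270,220:340],None,fx=5,fy=5,interpolation=cv2.INTER_CUBIC)[:, :600]
b=cv2.resize(im[180:260,380:460],None,fx=5,fy=5,interpolation=cv2.INTER_CUBIC)
b=cv2.convertScaleAbs(b,alpha=1.8)
o=np.zeros((550,800,3),np.uint8);o[:,:400]=cv2.resize(a,(400,550*400//600*0+550)) ;o[:400,400:]=b
cv2.imwrite('pics/crop0.png',o)
c=cam('top');print(plane(c,[[434,200],[394,245],[441,240]],60).round(),plane(c,[[243,200],[279,205]],50).round())
E
```

```text
[[ 590. -369.   60.]
 [ 440. -224.   60.]
 [ 452. -386.   60.]] [[603. 285.  50.]
 [584. 162.  50.]]
```

View pics/crop0.png

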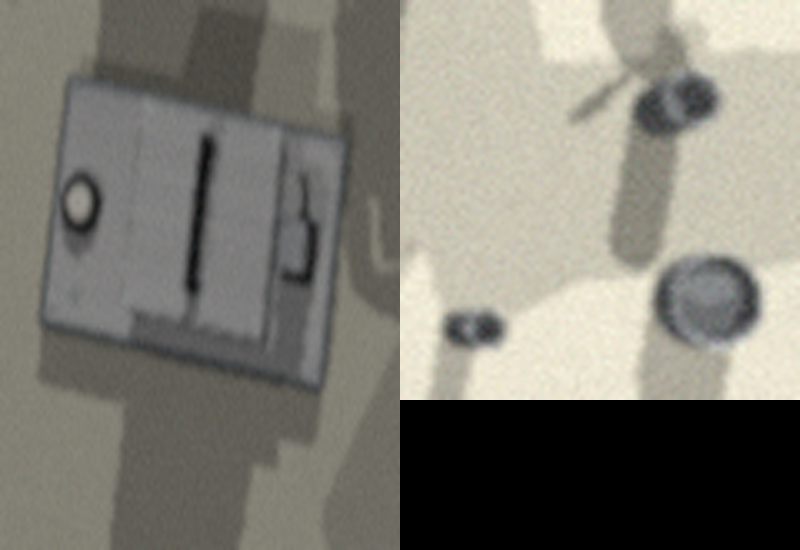

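The enlarged crop shows three cans: a large one at top-view pixel (441,240), a medium one at (434,200) and a small one at (394,245). The guard is in place, with its handle bar at about (280,203) and the tongue and switch at about (312,207).

```bash
cat >> h.py <<'E'
def go(p,yaw,rp=(np.pi,0)):
    "slide/twist numbers from the measured pose to TCP p, tool down with yaw (tool y along world (sin yaw,-cos yaw))"
    s=sense(); M=R.from_euler('xyz',s['orientation']); T=R.from_euler('xyz',[rp[0],rp[1],yaw])
    d=M.inv().apply(np.array(p)-s['tool_pos']); w=(M.inv()*T).as_rotvec()
    print('slide',(d/300).round(4).tolist(),'twist',(w/np.radians(45)).round(4).tolist(),
      'rows>=',int(np.ceil(max(np.linalg.norm(d)/41.7,np.degrees(np.linalg.norm(w))/7.16)))+2)
E
python3 - <<'E'
from h import *
p=optics.camera_params('wrist');s=sense()
M=R.from_euler('xyz',s['orientation'])
print(M.inv().apply(p['origin']-s['tool_pos']),p['fx'],p['cx'],p['cy'],(M.inv()*R.from_euler('xyz',p['orientation'])).as_rotvec(), M.as_matrix().round(3))
go([490,-330,420],0)
E
```

```text
[  76.63628316   -1.30864847 -161.79042828] 347.50827681928604 322.05558766129354 196.9854804409637 [-0.21987504 -0.21903158  1.56097047] [[ 0.93   0.368 -0.   ]
 [ 0.368 -0.93   0.002]
 [ 0.    -0.002 -1.   ]]
slide [1.1139, -0.4588, -0.6604] twist [-0.0022, 0.0001, 0.4797] rows>= 12
```

```bash
python3 -c "
from h import *
go([450,-310,260],0)"
```

```text
slide [1.0144, -0.5689, -0.1269] twist [-0.0022, 0.0001, 0.4797] rows>= 11
```

Request:
{"fn": "move_arm", "kwargs": {
  "plan": [
    {"slide":[0.99,-0.57,-0.13],"twist":[0,0,0.48]},
    {"slide":[0.99,-0.57,-0.13],"twist":[0,0,0.48]},
    {"slide":[0.99,-0.57,-0.13],"twist":[0,0,0.48]},
    {"slide":[0.99,-0.57,-0.13],"twist":[0,0,0.48]},
    {"slide":[0.99,-0.57,-0.13],"twist":[0,0,0.48]},
    {"slide":[0.99,-0.57,-0.13],"twist":[0,0,0.48]},
    {"slide":[0.99,-0.57,-0.13],"twist":[0,0,0.48]},
    {"slide":[0.99,-0.57,-0.13],"twist":[0,0,0.48]},
    {"slide":[0.99,-0.57,-0.13],"twist":[0,0,0.48]},
    {"slide":[0.99,-0.57,-0.13],"twist":[0,0,0.48]},
    {"slide":[0.99,-0.57,-0.13],"twist":[0,0,0.48]},
    {"slide":[0.99,-0.57,-0.13],"twist":[0,0,0.48]},
    {"slide":[0.99,-0.57,-0.13],"twist":[0,0,0.48]}
  ]
}}

```text
time: 1.18
tool_pos: [442.2, -314.0, 261.0]
orientation: [-3.141, 0.001, -0.002]
contact_force: [1.1, -0.5, -0.2]
width: 86.8
grasp_force: 0.0
```

```bash
python3 - <<'E'
from h import *
c,im=shot('wrist','w1'); print(sense()['tool_pos'],sense()['orientation'],c[2])
import pickle; pickle.dump(c,open('w1.pkl','wb'))
E
```

```text
[ 442.18277525 -314.05890474  261.06324829] [-3.14133945e+00  8.30223623e-04 -2.33511219e-03] [ 518.40753067 -312.57299755  422.72276429]
```

View pics/w1.png

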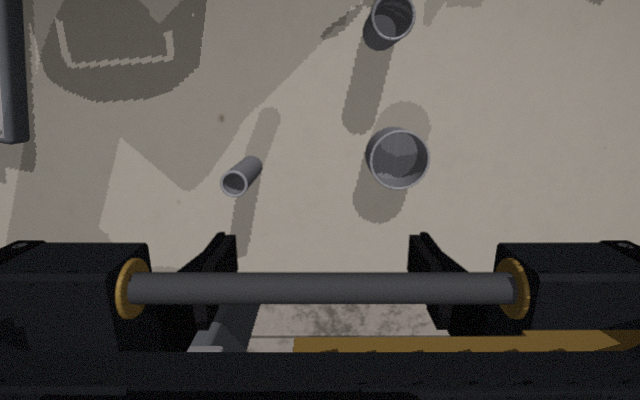

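The wrist view shows can A's rim at (398,158), the 40 mm can C's rim at (393,18) and can D's rim at (235,184). Going by rim widths, can B is missing. Next I'll look at the degausser from above.

```bash
python3 -c "
from h import *
import pickle
c=pickle.load(open('w1.pkl','rb'))
for uv,z in (((398,158),48),((393,18),78),((235,184),93)): print(plane(c,[uv],z).round(1))
go([450,150,360],0)"
```

```text
[[ 454.4 -395.2   48. ]]
[[ 586.9 -377.    78. ]]
[[ 437.  -227.4   93. ]]
slide [0.0222, -1.547, -0.3294] twist [-0.0003, 0.0011, -0.003] rows>= 14
```

Request:
{"fn": "move_arm", "kwargs": {
  "plan": [
    {"slide":[0.02,-0.9,-0.33]},
    {"slide":[0.02,-0.9,-0.33]},
    {"slide":[0.02,-0.9,-0.33]},
    {"slide":[0.02,-0.9,-0.33]},
    {"slide":[0.02,-0.9,-0.33]},
    {"slide":[0.02,-0.9,-0.33]},
    {"slide":[0.02,-0.9,-0.33]},
    {"slide":[0.02,-0.9,-0.33]}
  ]
}}

```text
invalid input
```

Request:
{"fn": "move_arm", "kwargs": {
  "plan": [
    {"slide":[0,-0.64,0]},
    {"slide":[0,-0.64,0]},
    {"slide":[0,-0.64,0]},
    {"slide":[0,-0.64,0]},
    {"slide":[0,-0.64,0]},
    {"slide":[0,-0.64,0]},
    {"slide":[0,-0.64,0]},
    {"slide":[0,-0.64,0]},
    {"slide":[0,-0.64,0]}
  ]
}}

```text
invalid input
```

```bash
python3 - <<'E'
from h import *
c,im=shot('wrist','w2'); print(sense()['tool_pos'],sense()['orientation'],c[2])
import pickle; pickle.dump(c,open('w2.pkl','wb'))
E
```

```text
[ 442.25997972 -313.98454439  261.13631882] [-3.14130664e+00  6.67206394e-04 -2.33729274e-03] [ 518.39065113 -312.64819107  422.79545675]
```

View pics/w2.png

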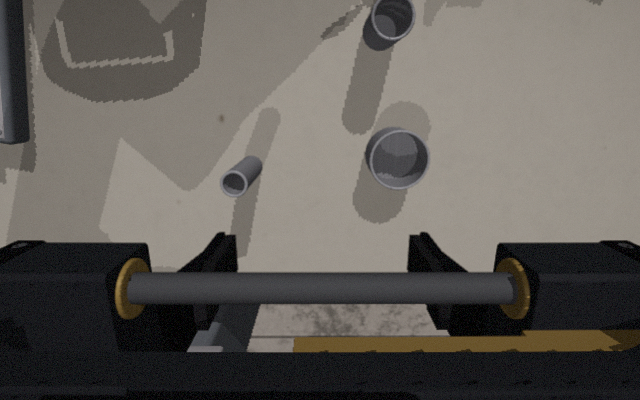

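The picture is the same as before: the moves were refused because rows need a twist as well.

Request:
{"fn": "move_arm", "kwargs": {
  "plan": [
    {"slide":[0.02,-0.9,-0.33],"twist":[0,0,0]},
    {"slide":[0.02,-0.9,-0.33],"twist":[0,0,0]},
    {"slide":[0.02,-0.9,-0.33],"twist":[0,0,0]},
    {"slide":[0.02,-0.9,-0.33],"twist":[0,0,0]},
    {"slide":[0.02,-0.9,-0.33],"twist":[0,0,0]},
    {"slide":[0.02,-0.9,-0.33],"twist":[0,0,0]},
    {"slide":[0.02,-0.9,-0.33],"twist":[0,0,0]},
    {"slide":[0.02,-0.9,-0.33],"twist":[0,0,0]}
  ]
}}

```text
time: 1.95
tool_pos: [450.1, -38.7, 364.1]
orientation: [-3.14, -0.006, 0.004]
contact_force: [0.2, -0.1, 0.3]
width: 86.9
grasp_force: 0.0
```

Request:
{"fn": "move_arm", "kwargs": {
  "plan": [
    {"slide":[0,-0.64,0],"twist":[0,0,0]},
    {"slide":[0,-0.64,0],"twist":[0,0,0]},
    {"slide":[0,-0.64,0],"twist":[0,0,0]},
    {"slide":[0,-0.64,0],"twist":[0,0,0]},
    {"slide":[0,-0.64,0],"twist":[0,0,0]},
    {"slide":[0,-0.64,0],"twist":[0,0,0]},
    {"slide":[0,-0.64,0],"twist":[0,0,0]},
    {"slide":[0,-0.64,0],"twist":[0,0,0]},
    {"slide":[0,-0.64,0],"twist":[0,0,0]}
  ]
}}

```text
time: 2.7
tool_pos: [449.6, 147.5, 360.3]
orientation: [3.141, 0.0, -0.002]
contact_force: [-0.3, -0.3, 0.1]
width: 87.1
grasp_force: 0.0
```

```bash
python3 - <<'E'
from h import *
c,im=shot('wrist','w3'); print(sense()['tool_pos'],sense()['orientation'],c[2])
import pickle; pickle.dump(c,open('w3.pkl','wb'))
E
```

```text
[449.62162263 147.55669398 360.41665874] [ 3.14114738e+00  1.39643039e-04 -2.65367812e-03] [525.75045305 149.08262115 522.09657222]
```

View pics/w3.png

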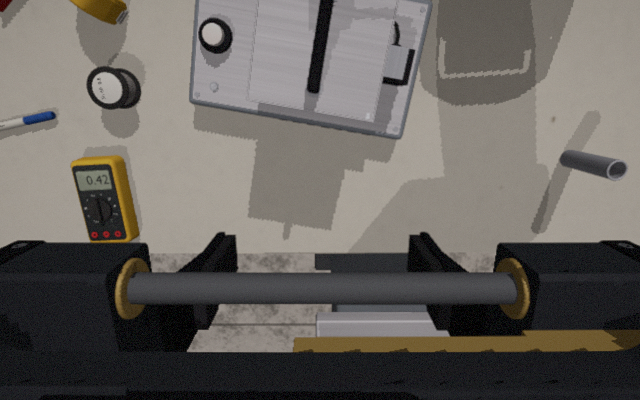

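The wrist view shows the button at (214,35), the handle bar running from (325,0) to (313,92), and the switch with bracket at (400,65). The far edge is cut off, so I'll shift +x.

Request:
{"fn": "move_arm", "kwargs": {
  "plan": [
    {"slide":[0.33,-0.05,0],"twist":[0,0,0]},
    {"slide":[0.33,-0.05,0],"twist":[0,0,0]},
    {"slide":[0.33,-0.05,0],"twist":[0,0,0]},
    {"slide":[0.33,-0.05,0],"twist":[0,0,0]},
    {"slide":[0.33,-0.05,0],"twist":[0,0,0]},
    {"slide":[0.33,-0.05,0],"twist":[0,0,0]}
  ]
}}

```text
time: 3.25
tool_pos: [548.0, 163.1, 360.5]
orientation: [3.141, 0.001, -0.002]
contact_force: [-0.2, -0.2, -0.2]
width: 87.1
grasp_force: 0.0
```

```bash
python3 - <<'E'
from h import *
c,im=shot('wrist','w4'); print(sense()['tool_pos'],sense()['orientation'],c[2])
import pickle; pickle.dump(c,open('w4.pkl','wb'))
cv2.imwrite('pics/w4c.png',cv2.resize(im[:250,130:530,::-1],None,fx=2,fy=2,interpolation=cv2.INTER_CUBIC))
E
```

```text
[547.78901095 163.3647919  360.83568735] [ 3.14158836e+00 -5.47552369e-05 -1.18612258e-03] [624.1553036  164.64141764 522.20483216]
```

View pics/w4c.png

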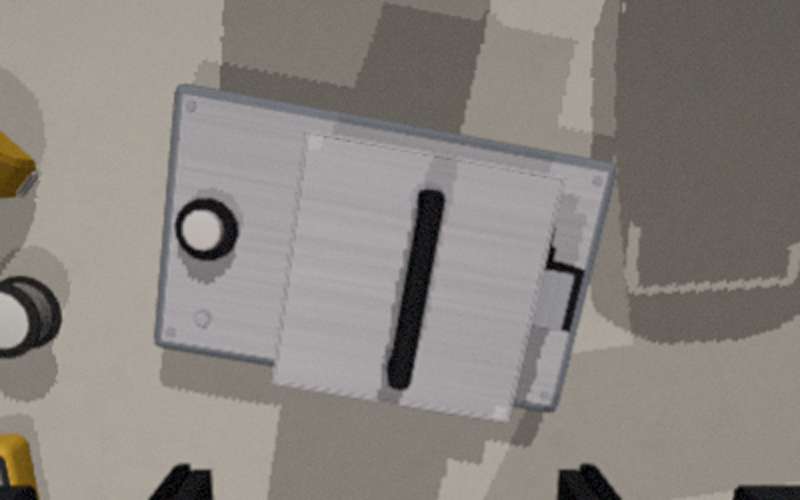

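This clearly shows the deck corners in full-image pixels, TL (220,43), TR (436,82), BR (406,205) and BL (208,171). The button is at (233,115) and the handle runs from (345,95) to (329,194).

```bash
python3 - <<'E'
from h import *
import pickle
c=pickle.load(open('w4.pkl','rb')); im=cv2.imread('pics/w4.png')
g=cv2.cvtColor(im,cv2.COLOR_BGR2GRAY)
m=np.zeros_like(g); m[85:205,315:360]=(g[85:205,315:360]<50)*255
ct=max(cv2.findContours(m,0,1)[0],key=cv2.contourArea)
bx=cv2.boxPoints(cv2.minAreaRect(ct)); print(bx.round(1).tolist())
P=plane(c,bx,191); 
e=sorted([(np.linalg.norm(P[i]-P[(i+1)%4]),i) for i in range(4)])
i=e[-1][1]; d=P[i]-P[(i+1)%4]; d*=np.sign(d[0]); print('handle',P.mean(0).round(1),[round(x[0],1) for x in e],'yaw',np.arctan2(d[1],d[0]))
dk=np.array([[180,85],[612,165],[553,410],[157,343]])/2+[130,0]
D=plane(c,dk,35);print('deck',D.round(1).tolist(),[np.linalg.norm(D[k]-D[(k+1)%4]).round(1) for k in range(4)])
y=(D[0]+D[3]-D[1]-D[2]); y/=np.linalg.norm(y); yaw=np.arctan2(-y[0],y[1]); print('yaw',yaw,'coil',(D.mean(0)-20*y).round(1))
# button
r=im[90:140,205:260].astype(int); w=(r.min(2)>175)
mm=cv2.moments(w.astype(np.uint8),True); uv=[205+mm['m10']/mm['m00'],90+mm['m01']/mm['m00']];print(uv,mm['m00'])
B=plane(c,[uv],60);print('btn',B,'coil via btn',(B-137*y))
E
```

```text
[[321.8999938964844, 192.6999969482422], [339.6000061035156, 93.9000015258789], [352.20001220703125, 96.0999984741211], [334.6000061035156, 195.0]]
handle [579.1 150.5 191. ] [np.float64(11.8), np.float64(12.8), np.float64(95.2), np.float64(95.3)] yaw -0.16351560031708512
deck [[692.9, 296.3, 35.0], [642.7, 11.9, 35.0], [471.4, 40.5, 35.0], [522.5, 326.8, 35.0]] [np.float64(288.8), np.float64(173.7), np.float64(290.9), np.float64(173.2)]
yaw -0.17558753666175841 coil [578.9 149.2  35. ]
[230.22641509433961, 112.29559748427673] 159.0
btn [[605.72008017 283.14664439  60.        ]] coil via btn [[581.78800632 148.25314624  60.        ]]
```

```bash
python3 -c "
from h import *
go([579,150,230],-0.17)"
```

```text
slide [0.1041, 0.0444, 0.4361] twist [-0.0, -0.0001, 0.2149] rows>= 6
```

Request:
{"fn": "move_arm", "kwargs": {
  "plan": [
    {"slide":[0.104,0.044,0.2],"twist":[0,0,0.215]},
    {"slide":[0.104,0.044,0.3],"twist":[0,0,0.215]},
    {"slide":[0.104,0.044,0.436],"twist":[0,0,0.215]},
    {"slide":[0.104,0.044,0.436],"twist":[0,0,0.215]},
    {"slide":[0.104,0.044,0.436],"twist":[0,0,0.215]},
    {"slide":[0.104,0.044,0.436],"twist":[0,0,0.215]},
    {"slide":[0.104,0.044,0.436],"twist":[0,0,0.215]}
  ]
}}

```text
time: 3.88
tool_pos: [580.9, 151.3, 233.6]
orientation: [-3.14, -0.005, -0.169]
contact_force: [0.2, 0.9, -0.1]
width: 87.1
grasp_force: 0.0
```

```bash
python3 - <<'E'
from h import *
c,im=shot('wrist','w5'); print(sense()['tool_pos'],sense()['orientation'])
go([579,150,165],-0.17)
E
```

```text
[581.15344403 151.3380295  233.85036682] [-3.13982187 -0.00581429 -0.16859514]
slide [-0.0077, 0.006, 0.2295] twist [-0.0023, -0.0074, 0.0018] rows>= 4
```

View pics/w5.png

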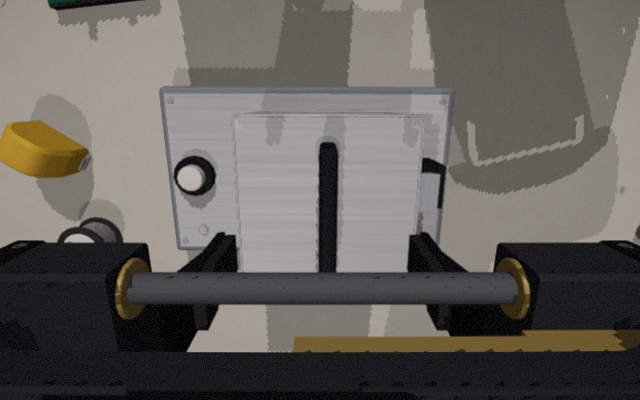

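The handle now stands upright in the picture at column 328 between the fingers, so the tool is aligned. Lowering and gripping.

Request:
{"fn": "move_arm", "kwargs": {
  "plan": [
    {"slide":[0,0,0.1],"twist":[0,0,0]},
    {"slide":[0,0,0.2],"twist":[0,0,0]},
    {"slide":[0,0,0.22],"twist":[0,0,0]},
    {"slide":[0,0,0.22],"twist":[0,0,0]},
    {"slide":[0,0,0.22],"twist":[0,0,0]},
    {"slide":[0,0,0.22],"twist":[0,0,0]},
    {"slide":[0,0,0.22],"twist":[0,0,0]}
  ]
}}

```text
time: 4.52
tool_pos: [581.1, 151.2, 166.5]
orientation: [-3.14, -0.004, -0.169]
contact_force: [0.1, -0.1, 0.1]
width: 87.1
grasp_force: 0.0
```

Request:
{"fn": "move_arm", "kwargs": {
  "plan": [
    {"slide":[0,0,0],"twist":[0,0,0]},
    {"slide":[0,0,0],"twist":[0,0,0]},
    {"slide":[0,0,0],"twist":[0,0,0]},
    {"slide":[0,0,0],"twist":[0,0,0]},
    {"slide":[0,0,0],"twist":[0,0,0]},
    {"slide":[0,0,0],"twist":[0,0,0]},
    {"slide":[0,0,0],"twist":[0,0,0]},
    {"slide":[0,0,0],"twist":[0,0,0]},
    {"slide":[0,0,0],"twist":[0,0,0]},
    {"slide":[0,0,0],"twist":[0,0,0]}
  ],
  "claw": 0
}}

```text
time: 5.35
tool_pos: [579.4, 150.9, 163.7]
orientation: [3.142, 0.0, -0.169]
contact_force: [-0.1, -0.1, -0.3]
width: 28.1
grasp_force: 0.0
```

```bash
python3 - <<'E'
from h import *
s=sense()
for k in('tool_pos','orientation','width','grasp_force','contact_force','wrist_torque'): print(k,s[k])
E
```

```text
tool_pos [579.44196684 150.888224   163.67335968]
orientation [ 3.14155267e+00  1.33713004e-04 -1.69065732e-01]
width 28.10719944760481
grasp_force 0.0
contact_force [-0.11624546 -0.09000602 -0.27253733]
wrist_torque [-0.00341059  0.0094904   0.03495936]
```

Still closing (about 70 mm/s).

Request:
{"fn": "move_arm", "kwargs": {
  "plan": [
    {"slide":[0,0,0],"twist":[0,0,0]},
    {"slide":[0,0,0],"twist":[0,0,0]},
    {"slide":[0,0,0],"twist":[0,0,0]},
    {"slide":[0,0,0],"twist":[0,0,0]},
    {"slide":[0,0,0],"twist":[0,0,0]},
    {"slide":[0,0,0],"twist":[0,0,0]}
  ],
  "claw": 0
}}

```text
time: 5.85
tool_pos: [579.5, 150.7, 163.9]
orientation: [3.141, -0.0, -0.169]
contact_force: [-0.5, -2.4, 1.3]
width: 11.5
grasp_force: 30.0
```

```bash
python3 - <<'E'
from h import *
s=sense()
for k in('tool_pos','orientation','width','grasp_force','contact_force','wrist_torque'): print(k,s[k])
E
```

```text
tool_pos [579.54849038 150.65176577 163.8667041 ]
orientation [ 3.14123979e+00 -1.39177453e-04 -1.69210821e-01]
width 11.47891842436301
grasp_force 30.01098208129406
contact_force [-0.47721149 -2.44159141  1.32545874]
wrist_torque [-0.35414249  0.14770487 -0.06165396]
```

Request:
{"fn": "move_arm", "kwargs": {
  "plan": [
    {"slide":[0,0,-0.05],"twist":[0,0,0]},
    {"slide":[0,0,-0.1],"twist":[0,0,0]},
    {"slide":[0,0,-0.15],"twist":[0,0,0]},
    {"slide":[0,0,-0.2],"twist":[0,0,0]},
    {"slide":[0,0,-0.25],"twist":[0,0,0]},
    {"slide":[0,0,-0.3],"twist":[0,0,0]},
    {"slide":[0,0,-0.3],"twist":[0,0,0]},
    {"slide":[0,0,-0.3],"twist":[0,0,0]}
  ]
}}

```text
time: 6.52
tool_pos: [579.7, 151.2, 253.7]
orientation: [-3.141, -0.001, -0.169]
contact_force: [-0.1, 0.8, -4.1]
width: 11.5
grasp_force: 30.0
```

```bash
python3 - <<'E'
from h import *
s=sense()
for k in('tool_pos','orientation','width','grasp_force','contact_force','wrist_torque'): print(k,s[k])
go([590,-80,254],-0.169);go([590,-80,130],-0.169)
E
```

```text
tool_pos [579.67126247 151.22927125 253.65793877]
orientation [-3.14095371e+00 -6.58390681e-04 -1.68795816e-01]
width 11.472846843736848
grasp_force 29.95483724400401
contact_force [-0.06114356  0.84689511 -4.05374443]
wrist_torque [0.08246085 0.01417484 0.02711137]
slide [0.1634, 0.754, -0.0015] twist [-0.0008, -0.0008, 0.0003] rows>= 8
slide [0.1632, 0.7543, 0.4118] twist [-0.0008, -0.0008, 0.0003] rows>= 9
```

Weight 4.1 N fits the guard. Moving across, then down.

Request:
{"fn": "move_arm", "kwargs": {
  "plan": [
    {"slide":[0.02,0.09,0],"twist":[0,0,0]},
    {"slide":[0.04,0.18,0],"twist":[0,0,0]},
    {"slide":[0.06,0.28,0],"twist":[0,0,0]},
    {"slide":[0.08,0.38,0],"twist":[0,0,0]},
    {"slide":[0.1,0.48,0],"twist":[0,0,0]},
    {"slide":[0.125,0.58,0],"twist":[0,0,0]},
    {"slide":[0.145,0.67,0],"twist":[0,0,0]},
    {"slide":[0.163,0.754,0],"twist":[0,0,0]},
    {"slide":[0.163,0.754,0.1],"twist":[0,0,0]},
    {"slide":[0.163,0.754,0.2],"twist":[0,0,0]},
    {"slide":[0.163,0.754,0.3],"twist":[0,0,0]},
    {"slide":[0.163,0.754,0.35],"twist":[0,0,0]},
    {"slide":[0.163,0.754,0.38],"twist":[0,0,0]},
    {"slide":[0.163,0.754,0.4],"twist":[0,0,0]},
    {"slide":[0.163,0.754,0.405],"twist":[0,0,0]},
    {"slide":[0.163,0.754,0.41],"twist":[0,0,0]},
    {"slide":[0.163,0.754,0.414],"twist":[0,0,0]},
    {"slide":[0.163,0.754,0.414],"twist":[0,0,0]}
  ]
}}

```text
time: 8.02
tool_pos: [590.5, -80.5, 130.7]
orientation: [3.141, -0.002, -0.169]
contact_force: [0.9, 0.4, -4.2]
width: 11.5
grasp_force: 30.0
```

```bash
python3 - <<'E'
from h import *
s=sense()
for k in('tool_pos','orientation','width','grasp_force','contact_force','wrist_torque'): print(k,s[k])
E
```

```text
tool_pos [590.47508706 -80.45138207 130.73267876]
orientation [ 3.14140269e+00 -2.13072859e-03 -1.68961311e-01]
width 11.548047300320626
grasp_force 29.998218957334757
contact_force [ 0.90525918  0.35113985 -4.15840655]
wrist_torque [ 0.0417391  -0.01085501  0.03589175]
```

Request:
{"fn": "move_arm", "kwargs": {
  "plan": [
    {"slide":[0,0,0.004],"twist":[0,0,0]},
    {"slide":[0,0,0.006],"twist":[0,0,0]},
    {"slide":[0,0,0.006],"twist":[0,0,0]},
    {"slide":[0,0,0.006],"twist":[0,0,0]}
  ]
}}

```text
time: 8.35
tool_pos: [589.8, -80.4, 128.1]
orientation: [3.141, -0.0, -0.169]
contact_force: [0.3, 0.1, -3.1]
width: 11.7
grasp_force: 30.0
```

```bash
python3 - <<'E'
from h import *
s=sense()
for k in('tool_pos','orientation','width','grasp_force','contact_force','wrist_torque'): print(k,s[k])
E
```

```text
tool_pos [589.76543453 -80.38693615 128.0534844 ]
orientation [ 3.14145791e+00 -4.36422028e-04 -1.69044808e-01]
width 11.670835833727754
grasp_force 29.99879378825426
contact_force [ 0.28421737  0.14115809 -3.06481952]
wrist_torque [ 0.04572617  0.02011932 -0.03544675]
```

Request:
{"fn": "move_arm", "kwargs": {
  "plan": [
    {"slide":[0,0,0.003],"twist":[0,0,0]},
    {"slide":[0,0,0.003],"twist":[0,0,0]},
    {"slide":[0,0,0.003],"twist":[0,0,0]},
    {"slide":[0,0,0.003],"twist":[0,0,0]},
    {"slide":[0,0,0.003],"twist":[0,0,0]},
    {"slide":[0,0,0.003],"twist":[0,0,0]},
    {"slide":[0,0,-0.1],"twist":[0,0,0]},
    {"slide":[0,0,-0.2],"twist":[0,0,0]},
    {"slide":[0,0,-0.3],"twist":[0,0,0]},
    {"slide":[0,0,-0.4],"twist":[0,0,0]},
    {"slide":[0,0,-0.5],"twist":[0,0,0]},
    {"slide":[0,0,-0.5],"twist":[0,0,0]},
    {"slide":[0,0,-0.5],"twist":[0,0,0]}
  ],
  "claw": 1
}}

```text
time: 9.43
tool_pos: [591.0, -80.7, 280.7]
orientation: [3.141, -0.005, -0.169]
contact_force: [-0.7, 0.8, 0.2]
width: 85.2
grasp_force: 0.0
```

```bash
python3 - <<'E'
from h import *
import pickle
c,im=shot('wrist','w6'); pickle.dump(c,open('w6.pkl','wb')); print(sense()['tool_pos'],sense()['contact_force'])
go([560,150,280],0)
c,im=shot('top','t6');c,im=shot('scene','s6')
E
```

```text
[589.93582992 -80.35614817 278.39298547] [ 0.07153161 -0.38321534 -1.07030106]
slide [-0.2275, -0.7401, -0.0058] twist [0.0004, -0.0019, -0.2152] rows>= 8
```

```bash
python3 -c "
from h import *
go([540,157,260],-0.17)"
```

```text
slide [-0.2934, -0.7515, 0.0547] twist [-0.0003, 0.0032, 0.0012] rows>= 8
```

Request:
{"fn": "move_arm", "kwargs": {
  "plan": [
    {"slide":[-0.29,-0.75,0.05],"twist":[0,0,0]},
    {"slide":[-0.29,-0.75,0.05],"twist":[0,0,0]},
    {"slide":[-0.29,-0.75,0.05],"twist":[0,0,0]},
    {"slide":[-0.29,-0.75,0.05],"twist":[0,0,0]},
    {"slide":[-0.29,-0.75,0.05],"twist":[0,0,0]},
    {"slide":[-0.29,-0.75,0.05],"twist":[0,0,0]},
    {"slide":[-0.29,-0.75,0.05],"twist":[0,0,0]},
    {"slide":[-0.29,-0.75,0.05],"twist":[0,0,0]},
    {"slide":[-0.29,-0.75,0.05],"twist":[0,0,0]},
    {"slide":[-0.29,-0.75,0.05],"twist":[0,0,0]},
    {"slide":[-0.29,-0.75,0.05],"twist":[0,0,0]},
    {"slide":[-0.29,-0.75,0.05],"twist":[0,0,0]}
  ]
}}

```text
time: 10.58
tool_pos: [542.1, 154.9, 262.6]
orientation: [3.141, 0.0, -0.171]
contact_force: [0.3, 0.1, 0.2]
width: 87.0
grasp_force: 0.0
```

```bash
python3 - <<'E'
from h import *
import pickle
c,im=shot('wrist','w7'); pickle.dump(c,open('w7.pkl','wb')); print(sense()['tool_pos'],sense()['orientation'])
a=cv2.resize(im[:250,130:530,::-1],None,fx=2,fy=2,interpolation=cv2.INTER_CUBIC)
cv2.imwrite('pics/w7c.png',a)
E
```

```text
[542.04928535 155.04866253 262.68216622] [ 3.14153940e+00  6.44217265e-05 -1.70866306e-01]
```

View pics/w7c.png

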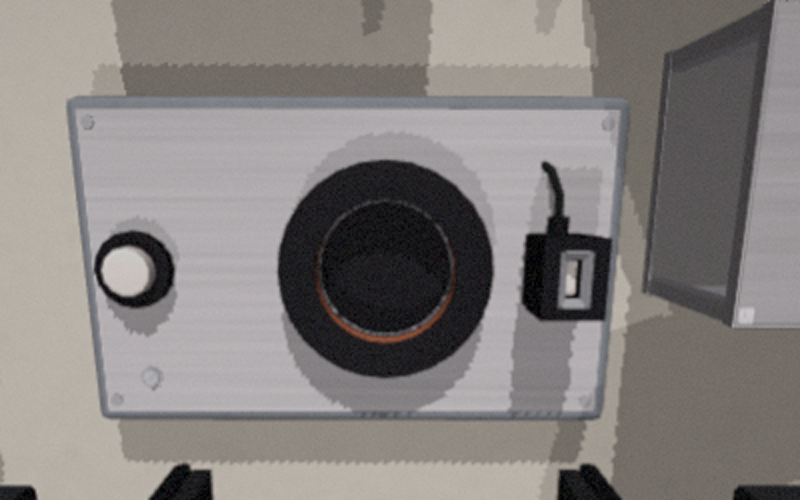

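The coil disc is centred at full pixel (322,134), the slot mouth at (417,140) and the button at (195,134). The guard stands clear on the right.

```bash
python3 - <<'E'
from h import *
import pickle
c=pickle.load(open('w7.pkl','rb')); im=cv2.imread('pics/w7.png'); g=cv2.cvtColor(im,cv2.COLOR_BGR2GRAY)
m=np.zeros_like(g); m[60:210,255:390]=(g[60:210,255:390]<75)*255
ct=max(cv2.findContours(m,0,1)[0],key=cv2.contourArea).reshape(-1,2)
P=plane(c,ct,59)
A=np.c_[2*P[:,:2],np.ones(len(P))]; s=np.linalg.lstsq(A,(P[:,:2]**2).sum(1),rcond=None)[0]
print('coil outer',s[:2],'R',np.sqrt(s[2]+s[0]**2+s[1]**2), 'resid', np.std(np.linalg.norm(P[:,:2]-s[:2],axis=1)))
# slot: grey flare frame
r=im[110:165,385:440]; gg=g[110:165,385:440]; k=(gg>85).astype(np.uint8)
sub=k[4:50,18:44]; 
n,l,st,ce=cv2.connectedComponentsWithStats(k); print(st.tolist(),(ce+[385,110]).round(1).tolist())
slot=plane(c,[(417.5,140)],87)[0]; btn=plane(c,[(193,135.5)],60)[0]
d=btn-slot; yaw=np.arctan2(-d[0],d[1]); print('slot',slot,'btn',btn,np.linalg.norm(d[:2]),'yaw',yaw)
y=np.array([-np.sin(yaw),np.cos(yaw)]); print('coil from slot',slot[:2]+92*y,'from btn',btn[:2]-137*y, 'home handle',(579.5,150.65))
E
```

```text
coil outer [578.60146071 149.76590019] R 55.45989545135512 resid 0.329715522924992
[[6, 0, 45, 51, 1464], [0, 0, 55, 55, 1139], [24, 15, 18, 30, 422]] [[411.3, 136.3], [410.9, 137.0], [417.4, 139.5]]
slot [562.27551835  59.30151762  87.        ] btn [602.61334417 282.03256614  60.        ] 226.3542802101967 yaw -0.1791635717501738
coil from slot [578.6705252  149.82888227] from btn [578.19904048 147.22551227] home handle (579.5, 150.65)
```

```bash
cat >> h.py <<'E'
def rim(c,im,p,z,r,tol=4):
    "circle centre from Canny edge pixels cast to the rim plane z, near a first guess p"
    e=cv2.Canny(cv2.GaussianBlur(cv2.cvtColor(im,cv2.COLOR_RGB2GRAY),(3,3),0),40,100)
    v,u=np.nonzero(e); P=plane(c,np.c_[u,v],z)[:,:2]; p=np.array(p,float)
    for t in (tol+3,tol,tol,2,2,2):
        k=abs(np.linalg.norm(P-p,axis=1)-r)<t; Q=P[k]
        s=np.linalg.lstsq(np.c_[2*Q,np.ones(len(Q))],(Q**2).sum(1),rcond=None)[0]; p=s[:2]
    print('rim',p.round(1),'R',np.sqrt(s[2]+p@p).round(1),len(Q)); return p
E
python3 - <<'E'
from h import *
import pickle
c=pickle.load(open('w1.pkl','rb')); im=cv2.imread('pics/w1.png')[:,:,::-1]
rim(c,im,(454.4,-395.2),48,33);rim(c,im,(454.4,-395.2),48,30.5)
rim(c,im,(587,-377),78,20);rim(c,im,(437,-227.4),93,13.5)
go([454,-200,260],-0.17)
E
```

```text
rim [ 452.9 -394. ] R 32.7 171
rim [ 452.5 -396.5] R 30.5 246
rim [ 587.6 -375.8] R 19.9 129
rim [ 436.8 -227. ] R 13.4 98
slide [-0.088, 1.2162, 0.009] twist [0.0001, 0.0001, -0.0011] rows>= 11
```

Request:
{"fn": "move_arm", "kwargs": {
  "plan": [
    {"slide":[0.009,0.93,0],"twist":[0,0,0]},
    {"slide":[0.009,0.93,0],"twist":[0,0,0]},
    {"slide":[0.009,0.93,0],"twist":[0,0,0]},
    {"slide":[0.009,0.93,0],"twist":[0,0,0]},
    {"slide":[0.009,0.93,0],"twist":[0,0,0]},
    {"slide":[0.009,0.93,0],"twist":[0,0,0]},
    {"slide":[0.009,0.93,0],"twist":[0,0,0]},
    {"slide":[0.009,0.93,0],"twist":[0,0,0]}
  ],
  "claw": 1
}}

```text
time: 11.3
tool_pos: [496.4, -125.0, 263.0]
orientation: [3.139, -0.0, -0.176]
contact_force: [0.7, 0.7, -0.4]
width: 86.9
grasp_force: 0.0
```

Request:
{"fn": "move_arm", "kwargs": {
  "plan": [
    {"slide":[0.009,0.92,0],"twist":[0,0,0]},
    {"slide":[0.009,0.92,0],"twist":[0,0,0]},
    {"slide":[0.009,0.92,0],"twist":[0,0,0]},
    {"slide":[0.009,0.92,0],"twist":[0,0,0]},
    {"slide":[0.009,0.92,0],"twist":[0,0,0]},
    {"slide":[0.009,0.92,0],"twist":[0,0,0]},
    {"slide":[0.009,0.92,0],"twist":[0,0,0]},
    {"slide":[0.009,0.92,0.1],"twist":[0,0,0]},
    {"slide":[0.009,0.92,0.2],"twist":[0,0,0]},
    {"slide":[0.009,0.92,0.3],"twist":[0,0,0]},
    {"slide":[0.009,0.92,0.4],"twist":[0,0,0]},
    {"slide":[0.009,0.92,0.4],"twist":[0,0,0]},
    {"slide":[0.009,0.92,0.4],"twist":[0,0,0]},
    {"slide":[0.009,0.92,0.4],"twist":[0,0,0]}
  ]
}}

```text
time: 12.47
tool_pos: [454.5, -392.6, 144.6]
orientation: [3.14, -0.002, -0.169]
contact_force: [0.1, 0.2, 1.9]
width: 86.9
grasp_force: 0.0
```

```bash
python3 - <<'E'
from h import *
c,im=shot('wrist','w8')
print(sense()['tool_pos']); rim(c,im,(453,-395),48,33);rim(c,im,(453,-395),48,30.5)
c,im=shot('top','t8');rim(c,im,(453,-395),48,33,6)
go([453,-395,27],-0.17)
E
```

```text
[ 454.93879171 -393.08812233  145.5562551 ]
rim [ 452.8 -397.3] R 33.0 313
rim [ 452.9 -397. ] R 30.6 336
rim [ 458.  -390.8] R 33.7 12
slide [-0.0073, 0.006, 0.3961] twist [0.0037, -0.0047, 0.0013] rows>= 5
```

Request:
{"fn": "move_arm", "kwargs": {
  "plan": [
    {"slide":[-0.0046,0.0126,0.1],"twist":[0,0,0]},
    {"slide":[-0.0046,0.0126,0.2],"twist":[0,0,0]},
    {"slide":[-0.0046,0.0126,0.3],"twist":[0,0,0]},
    {"slide":[-0.0046,0.0126,0.36],"twist":[0,0,0]},
    {"slide":[-0.0046,0.0126,0.388],"twist":[0,0,0]},
    {"slide":[-0.0046,0.0126,0.388],"twist":[0,0,0]},
    {"slide":[-0.0046,0.0126,0.388],"twist":[0,0,0]},
    {"slide":[-0.0046,0.0126,0.388],"twist":[0,0,0]},
    {"slide":[-0.0046,0.0126,0.388],"twist":[0,0,0]}
  ]
}}

```text
time: 13.32
tool_pos: [453.0, -396.8, 28.8]
orientation: [3.139, -0.003, -0.169]
contact_force: [0.6, 0.2, 0.4]
width: 87.2
grasp_force: 0.0
```

```bash
python3 - <<'E'
from h import *
print(sense()['tool_pos'],sense()['contact_force'])
go([452.8,-396.5,28],-0.17)
E
```

```text
[ 453.02409606 -396.78050774   28.81055673] [0.60340275 0.19763429 0.40450931]
slide [-0.0009, -0.0008, 0.0027] twist [0.0033, -0.0041, 0.0013] rows>= 3
```

Request:
{"fn": "move_arm", "kwargs": {
  "plan": [
    {"slide":[0,0,0],"twist":[0,0,0]},
    {"slide":[0,0,0],"twist":[0,0,0]},
    {"slide":[0,0,0],"twist":[0,0,0]},
    {"slide":[0,0,0],"twist":[0,0,0]},
    {"slide":[0,0,0],"twist":[0,0,0]},
    {"slide":[0,0,0],"twist":[0,0,0]},
    {"slide":[0,0,0],"twist":[0,0,0]}
  ],
  "claw": 0
}}

```text
time: 13.9
tool_pos: [451.8, -396.0, 26.8]
orientation: [3.141, -0.001, -0.169]
contact_force: [-1.3, -2.5, 3.4]
width: 65.4
grasp_force: 30.0
```

```bash
python3 - <<'E'
from h import *
s=sense()
for k in('tool_pos','orientation','width','grasp_force','contact_force','wrist_torque'): print(k,s[k])
E
```

```text
tool_pos [ 451.84319952 -395.96756903   26.82514344]
orientation [ 3.14060706e+00 -5.78344509e-04 -1.69049431e-01]
width 65.41072501900939
grasp_force 30.00033447984606
contact_force [-1.30444793 -2.46947919  3.35513728]
wrist_torque [-0.38064983  0.25044773 -0.01849862]
```

Request:
{"fn": "move_arm", "kwargs": {
  "plan": [
    {"slide":[0,0,-0.08],"twist":[0,0,0]},
    {"slide":[0,0,-0.18],"twist":[0,0,0]},
    {"slide":[0,0,-0.28],"twist":[0,0,0]},
    {"slide":[0,0,-0.4],"twist":[0,0,0]},
    {"slide":[0,0,-0.52],"twist":[0,0,0]},
    {"slide":[0,0,-0.63],"twist":[0,0,0]},
    {"slide":[0.01,-0.06,-0.63],"twist":[0,0,0]},
    {"slide":[0.01,-0.16,-0.63],"twist":[0,0,0]},
    {"slide":[0.02,-0.28,-0.63],"twist":[0,0,0]},
    {"slide":[0.03,-0.4,-0.63],"twist":[0,0,0]},
    {"slide":[0.04,-0.52,-0.63],"twist":[0,0,0]},
    {"slide":[0.04,-0.64,-0.63],"twist":[0,0,0]},
    {"slide":[0.05,-0.76,-0.63],"twist":[0,0,0]},
    {"slide":[0.05,-0.86,-0.63],"twist":[0,0,0]},
    {"slide":[0.055,-0.93,-0.63],"twist":[0,0,0]},
    {"slide":[0.055,-0.93,-0.63],"twist":[0,0,0]}
  ]
}}

```text
time: 15.23
tool_pos: [514.7, -118.5, 214.2]
orientation: [-3.139, 0.002, -0.165]
contact_force: [-0.6, 0.4, -2.1]
width: 65.7
grasp_force: 30.0
```

Request:
{"fn": "move_arm", "kwargs": {
  "plan": [
    {"slide":[0.01,-0.1,0],"twist":[0,0,0]},
    {"slide":[0.01,-0.2,0],"twist":[0,0,0]},
    {"slide":[0.02,-0.3,0],"twist":[0,0,0]},
    {"slide":[0.03,-0.42,0],"twist":[0,0,0]},
    {"slide":[0.04,-0.54,0],"twist":[0,0,0]},
    {"slide":[0.04,-0.66,0],"twist":[0,0,0]},
    {"slide":[0.05,-0.76,0],"twist":[0,0,0]},
    {"slide":[0.05,-0.86,0],"twist":[0,0,0]},
    {"slide":[0.055,-0.93,0],"twist":[0,0,0]},
    {"slide":[0.055,-0.93,0],"twist":[0,0,0]},
    {"slide":[0.055,-0.93,0],"twist":[0,0,0]},
    {"slide":[0.055,-0.93,0],"twist":[0,0,0]}
  ]
}}

```text
time: 16.23
tool_pos: [577.5, 148.3, 214.4]
orientation: [3.141, 0.002, -0.169]
contact_force: [-0.2, -0.3, -2.3]
width: 65.3
grasp_force: 30.0
```

```bash
python3 - <<'E'
from h import *
s=sense()
for k in('tool_pos','orientation','width','grasp_force','contact_force'): print(k,s[k])
go([578.9,150,100],-0.17)
E
```

```text
tool_pos [577.54521094 148.33760493 214.36069255]
orientation [ 3.14051724e+00  1.77157161e-03 -1.69106333e-01]
width 65.2868962044575
grasp_force 29.998412802815437
contact_force [-0.24783643 -0.28329705 -2.31606587]
slide [0.0042, -0.0066, 0.3812] twist [0.0014, 0.0023, 0.0011] rows>= 5
```

Request:
{"fn": "move_arm", "kwargs": {
  "plan": [
    {"slide":[0.0025,-0.006,0.1],"twist":[0.0014,0.0023,0]},
    {"slide":[0.0025,-0.006,0.2],"twist":[0.0014,0.0023,0]},
    {"slide":[0.0025,-0.006,0.3],"twist":[0.0014,0.0023,0]},
    {"slide":[0.0025,-0.006,0.38],"twist":[0.0014,0.0023,0]},
    {"slide":[0.0025,-0.006,0.41],"twist":[0.0014,0.0023,0]},
    {"slide":[0.0025,-0.006,0.41],"twist":[0.0014,0.0023,0]},
    {"slide":[0.0025,-0.006,0.41],"twist":[0.0014,0.0023,0]},
    {"slide":[0.0025,-0.006,0.41],"twist":[0.0014,0.0023,0]},
    {"slide":[0.0025,-0.006,0.41],"twist":[0.0014,0.0023,0]}
  ]
}}

```text
time: 16.98
tool_pos: [581.0, 150.7, 94.9]
orientation: [-3.139, -0.006, -0.169]
contact_force: [-0.4, -0.2, -1.0]
width: 65.2
grasp_force: 30.0
```

```bash
python3 - <<'E'
from h import *
s=sense()
for k in('tool_pos','contact_force','wrist_torque'): print(k,s[k])
go([578.4,150,62],-0.17)
E
```

```text
tool_pos [580.96633319 150.73793671  94.85981424]
contact_force [-0.41097866 -0.20869426 -1.04862484]
wrist_torque [ 0.07668321 -0.02350439  0.02061045]
slide [-0.0086, 0.0041, 0.1095] twist [-0.0029, -0.0074, 0.0008] rows>= 3
```

Request:
{"fn": "move_arm", "kwargs": {
  "plan": [
    {"slide":[0,0,0],"twist":[0,0,0]},
    {"slide":[0,0,0],"twist":[0,0,0]},
    {"slide":[0,0,0],"twist":[0,0,0]},
    {"slide":[0,0,0],"twist":[0,0,0]},
    {"slide":[0,0,0],"twist":[0,0,0]},
    {"slide":[0,0,0],"twist":[0,0,0]}
  ]
}}

```text
time: 17.48
tool_pos: [579.1, 150.9, 92.3]
orientation: [-3.141, -0.002, -0.169]
contact_force: [0.5, 0.0, -2.0]
width: 64.7
grasp_force: 30.0
```

```bash
python3 - <<'E'
from h import *
s=sense()
for k in('tool_pos','contact_force','wrist_torque'): print(k,s[k])
go([578.4,150,62],-0.17)
E
```

```text
tool_pos [579.05475197 150.85217955  92.28052945]
contact_force [ 0.48939572  0.04517496 -2.02974088]
wrist_torque [0.03717979 0.00174697 0.00588647]
slide [-0.0018, 0.0033, 0.1009] twist [-0.0014, -0.0021, 0.0014] rows>= 3
```

Request:
{"fn": "move_arm", "kwargs": {
  "plan": [
    {"slide":[-0.001,0.003,0.015],"twist":[0,0,0]},
    {"slide":[-0.001,0.003,0.03],"twist":[0,0,0]},
    {"slide":[-0.001,0.003,0.045],"twist":[0,0,0]},
    {"slide":[-0.001,0.003,0.06],"twist":[0,0,0]},
    {"slide":[-0.001,0.003,0.07],"twist":[0,0,0]},
    {"slide":[-0.001,0.003,0.08],"twist":[0,0,0]},
    {"slide":[-0.001,0.003,0.09],"twist":[0,0,0]},
    {"slide":[-0.001,0.003,0.095],"twist":[0,0,0]},
    {"slide":[-0.001,0.003,0.095],"twist":[0,0,0]},
    {"slide":[-0.001,0.003,0.095],"twist":[0,0,0]},
    {"slide":[-0.001,0.003,0.095],"twist":[0,0,0]}
  ]
}}

```text
time: 18.4
tool_pos: [579.0, 150.0, 64.1]
orientation: [-3.14, -0.002, -0.169]
contact_force: [0.2, 0.1, -2.3]
width: 65.8
grasp_force: 30.0
```

```bash
python3 - <<'E'
from h import *
s=sense()
for k in('tool_pos','contact_force','wrist_torque'): print(k,s[k])
go([578.4,150,62],-0.17)
E
```

```text
tool_pos [578.98735895 149.99129653  64.10603043]
contact_force [ 0.23900439  0.09012651 -2.31372862]
wrist_torque [-0.01555476  0.06353194 -0.0347376 ]
slide [-0.002, 0.0003, 0.007] twist [-0.0016, -0.0029, 0.0012] rows>= 3
```

Request:
{"fn": "move_arm", "kwargs": {
  "plan": [
    {"slide":[-0.001,0,0.004],"twist":[0,0,0]},
    {"slide":[-0.001,0,0.006],"twist":[0,0,0]},
    {"slide":[-0.001,0,0.006],"twist":[0,0,0]},
    {"slide":[-0.001,0,0.006],"twist":[0,0,0]}
  ]
}}

```text
time: 18.73
tool_pos: [578.4, 150.0, 62.0]
orientation: [-3.14, -0.002, -0.169]
contact_force: [-0.7, 0.9, -2.3]
width: 65.3
grasp_force: 30.0
```

Request:
{"fn": "move_arm", "kwargs": {
  "plan": [
    {"slide":[0,0,0],"twist":[0,0,0]},
    {"slide":[0,0,0],"twist":[0,0,0]},
    {"slide":[0,0,0],"twist":[0,0,0]},
    {"slide":[0,0,0],"twist":[0,0,0]},
    {"slide":[0,0,-0.05],"twist":[0,0,0]},
    {"slide":[0,0,-0.15],"twist":[0,0,0]},
    {"slide":[0,0,-0.25],"twist":[0,0,0]},
    {"slide":[-0.1,0,-0.4],"twist":[0,0,0]},
    {"slide":[-0.13,0,-0.5],"twist":[0,0,0]},
    {"slide":[-0.13,0,-0.65],"twist":[0,0,0]},
    {"slide":[-0.13,0,-0.65],"twist":[0,0,0]},
    {"slide":[-0.13,0,-0.65],"twist":[0,0,0]},
    {"slide":[-0.13,0,-0.65],"twist":[0,0,0]},
    {"slide":[-0.13,0,-0.65],"twist":[0,0,0]}
  ],
  "claw": 1
}}

```text
time: 19.9
tool_pos: [538.8, 156.2, 255.1]
orientation: [-3.141, 0.001, -0.169]
contact_force: [0.0, 0.3, -0.2]
width: 87.4
grasp_force: 0.0
```

```bash
python3 - <<'E'
from h import *
c,im=shot('wrist','w9')
s=sense()
for k in('tool_pos','contact_force'): print(k,s[k])
for r in (33,30.5): rim(c,im,(579,150),83,r)
cv2.imwrite('pics/w9c.png',cv2.resize(im[40:240,220:460,::-1],None,fx=3,fy=3,interpolation=cv2.INTER_CUBIC))
c,im=shot('wrist')
go([587,-376,270],-0.17)
E
```

```text
tool_pos [538.63535506 156.18204478 254.62175386]
contact_force [ 0.06437966  0.20054132 -0.354433  ]
rim [579.6 151.4] R 33.2 260
rim [580.5 150.9] R 30.4 256
slide [0.4575, 1.7214, -0.0522] twist [0.0002, 0.0026, 0.001] rows>= 15
```

View pics/w9c.png

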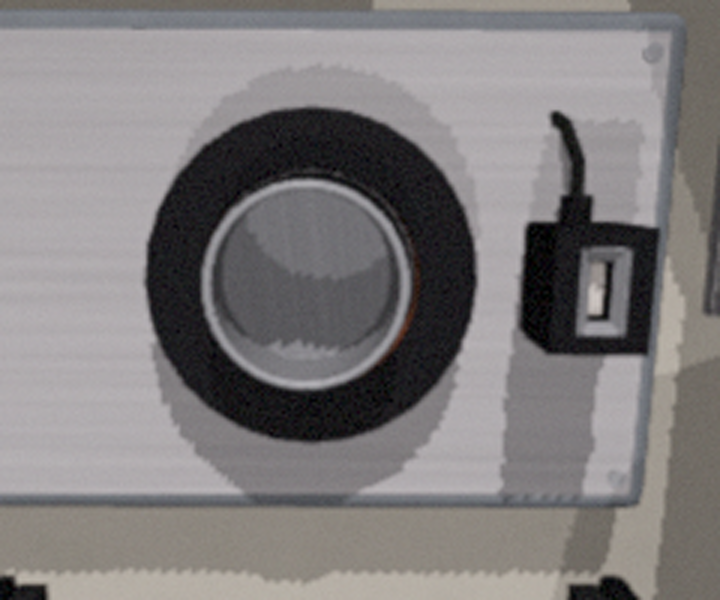

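The crop shows can A standing upright in the bore, with its rim concentric within about 1–2 mm. Next is can C.

Request:
{"fn": "move_arm", "kwargs": {
  "plan": [
    {"slide":[0.23,0.86,0],"twist":[0,0,0]},
    {"slide":[0.23,0.86,0],"twist":[0,0,0]},
    {"slide":[0.23,0.86,0],"twist":[0,0,0]},
    {"slide":[0.23,0.86,0],"twist":[0,0,0]},
    {"slide":[0.23,0.86,0],"twist":[0,0,0]},
    {"slide":[0.23,0.86,0],"twist":[0,0,0]},
    {"slide":[0.23,0.86,0],"twist":[0,0,0]},
    {"slide":[0.23,0.86,0],"twist":[0,0,0]}
  ]
}}

```text
time: 20.67
tool_pos: [563.5, -113.7, 254.7]
orientation: [-3.141, 0.001, -0.174]
contact_force: [-0.3, 0.7, -0.7]
width: 86.8
grasp_force: 0.0
```

Request:
{"fn": "move_arm", "kwargs": {
  "plan": [
    {"slide":[0.23,0.86,0],"twist":[0,0,0]},
    {"slide":[0.23,0.86,0],"twist":[0,0,0]},
    {"slide":[0.23,0.86,0],"twist":[0,0,0]},
    {"slide":[0.23,0.86,0],"twist":[0,0,0]},
    {"slide":[0.23,0.86,0],"twist":[0,0,0]},
    {"slide":[0.23,0.86,0],"twist":[0,0,0]},
    {"slide":[0.23,0.86,0],"twist":[0,0,0]},
    {"slide":[0.23,0.86,0.1],"twist":[0,0,0]},
    {"slide":[0.23,0.86,0.2],"twist":[0,0,0]},
    {"slide":[0.23,0.86,0.26],"twist":[0,0,0]},
    {"slide":[0.23,0.86,0.26],"twist":[0,0,0]},
    {"slide":[0.23,0.86,0.26],"twist":[0,0,0]},
    {"slide":[0.23,0.86,0.26],"twist":[0,0,0]},
    {"slide":[0.23,0.86,0.26],"twist":[0,0,0]},
    {"slide":[0.23,0.86,0.26],"twist":[0,0,0]}
  ]
}}

```text
time: 21.92
tool_pos: [590.1, -375.8, 181.1]
orientation: [3.141, -0.005, -0.169]
contact_force: [0.0, -0.3, 0.1]
width: 86.8
grasp_force: 0.0
```

```bash
python3 - <<'E'
from h import *
c,im=shot('wrist','w10')
s=sense()
for k in('tool_pos','contact_force'): print(k,s[k])
for r in (20,17.5): p=rim(c,im,(587.3,-376),78,r)
go([*p,52],-0.17)
E
```

```text
tool_pos [ 589.91122223 -375.76350733  180.78491865]
contact_force [-0.06968379  0.39165217  0.34859143]
rim [ 589.2 -377. ] R 20.2 179
rim [ 588.8 -376.7] R 17.5 183
slide [-0.0052, 0.0035, 0.4293] twist [0.0005, -0.0058, 0.0016] rows>= 6
```

Request:
{"fn": "move_arm", "kwargs": {
  "plan": [
    {"slide":[0,0.003,0.1],"twist":[0,0,0]},
    {"slide":[0,0.003,0.2],"twist":[0,0,0]},
    {"slide":[0,0.003,0.3],"twist":[0,0,0]},
    {"slide":[0,0.003,0.38],"twist":[0,0,0]},
    {"slide":[0,0.003,0.42],"twist":[0,0,0]},
    {"slide":[0,0.003,0.42],"twist":[0,0,0]},
    {"slide":[0,0.003,0.42],"twist":[0,0,0]},
    {"slide":[0,0.003,0.42],"twist":[0,0,0]},
    {"slide":[0,0.003,0.42],"twist":[0,0,0]},
    {"slide":[0,0.003,0.42],"twist":[0,0,0]}
  ]
}}

```text
time: 22.8
tool_pos: [590.3, -377.1, 55.1]
orientation: [3.141, -0.005, -0.169]
contact_force: [1.0, 0.0, 1.3]
width: 86.7
grasp_force: 0.0
```

Request:
{"fn": "move_arm", "kwargs": {
  "plan": [
    {"slide":[0,0,0],"twist":[0,0,0]},
    {"slide":[0,0,0],"twist":[0,0,0]},
    {"slide":[0,0,0],"twist":[0,0,0]},
    {"slide":[0,0,0],"twist":[0,0,0]},
    {"slide":[0,0,0],"twist":[0,0,0]},
    {"slide":[0,0,0],"twist":[0,0,0]},
    {"slide":[0,0,0],"twist":[0,0,0]},
    {"slide":[0,0,0],"twist":[0,0,0]},
    {"slide":[0,0,0],"twist":[0,0,0]},
    {"slide":[0,0,0],"twist":[0,0,0]},
    {"slide":[0,0,0],"twist":[0,0,0]},
    {"slide":[0,0,0],"twist":[0,0,0]}
  ],
  "claw": 0
}}

```text
time: 23.8
tool_pos: [589.0, -376.2, 52.6]
orientation: [-3.141, -0.002, -0.169]
contact_force: [-0.1, -1.1, 0.3]
width: 39.8
grasp_force: 29.8
```

```bash
python3 - <<'E'
from h import *
s=sense()
for k in('tool_pos','orientation','width','grasp_force','contact_force'): print(k,s[k])
go([579.5,150.5,250],-0.17)
E
```

```text
tool_pos [ 589.04836288 -376.21399169   52.59694983]
orientation [-3.14056095e+00 -1.74789552e-03 -1.69082704e-01]
width 39.791109461146384
grasp_force 29.78827182772278
contact_force [-0.08946851 -1.06561879  0.31995905]
slide [-0.3257, -1.726, -0.6568] twist [-0.0013, -0.0022, 0.0012] rows>= 16
```

Request:
{"fn": "move_arm", "kwargs": {
  "plan": [
    {"slide":[0,0,-0.1],"twist":[0,0,0]},
    {"slide":[0,0,-0.2],"twist":[0,0,0]},
    {"slide":[0,0,-0.32],"twist":[0,0,0]},
    {"slide":[0,0,-0.44],"twist":[0,0,0]},
    {"slide":[0,0,-0.56],"twist":[0,0,0]},
    {"slide":[0,0,-0.62],"twist":[0,0,0]},
    {"slide":[-0.01,-0.06,-0.62],"twist":[0,0,0]},
    {"slide":[-0.03,-0.16,-0.62],"twist":[0,0,0]},
    {"slide":[-0.05,-0.28,-0.62],"twist":[0,0,0]},
    {"slide":[-0.07,-0.4,-0.62],"twist":[0,0,0]},
    {"slide":[-0.1,-0.52,-0.62],"twist":[0,0,0]},
    {"slide":[-0.12,-0.64,-0.62],"twist":[0,0,0]},
    {"slide":[-0.14,-0.76,-0.62],"twist":[0,0,0]},
    {"slide":[-0.16,-0.86,-0.62],"twist":[0,0,0]},
    {"slide":[-0.16,-0.86,-0.62],"twist":[0,0,0]},
    {"slide":[-0.16,-0.86,-0.62],"twist":[0,0,0]}
  ]
}}

```text
time: 25.13
tool_pos: [584.7, -112.0, 238.8]
orientation: [-3.14, -0.002, -0.166]
contact_force: [-0.3, 0.2, -1.1]
width: 39.3
grasp_force: 29.8
```

Request:
{"fn": "move_arm", "kwargs": {
  "plan": [
    {"slide":[-0.02,-0.1,0],"twist":[0,0,0]},
    {"slide":[-0.04,-0.2,0],"twist":[0,0,0]},
    {"slide":[-0.06,-0.3,0],"twist":[0,0,0]},
    {"slide":[-0.08,-0.42,0],"twist":[0,0,0]},
    {"slide":[-0.1,-0.54,0],"twist":[0,0,0]},
    {"slide":[-0.12,-0.66,0],"twist":[0,0,0]},
    {"slide":[-0.14,-0.76,0],"twist":[0,0,0]},
    {"slide":[-0.165,-0.866,0],"twist":[0,0,0]},
    {"slide":[-0.165,-0.866,0],"twist":[0,0,0]},
    {"slide":[-0.165,-0.866,0],"twist":[0,0,0]},
    {"slide":[-0.165,-0.866,0.1],"twist":[0,0,0]},
    {"slide":[-0.165,-0.866,0.2],"twist":[0,0,0]},
    {"slide":[-0.165,-0.866,0.27],"twist":[0,0,0]},
    {"slide":[-0.165,-0.866,0.27],"twist":[0,0,0]},
    {"slide":[-0.165,-0.866,0.27],"twist":[0,0,0]},
    {"slide":[-0.165,-0.866,0.27],"twist":[0,0,0]},
    {"slide":[-0.165,-0.866,0.27],"twist":[0,0,0]},
    {"slide":[-0.165,-0.866,0.27],"twist":[0,0,0]},
    {"slide":[-0.165,-0.866,0.27],"twist":[0,0,0]},
    {"slide":[-0.165,-0.866,0.27],"twist":[0,0,0]}
  ]
}}

```text
time: 26.8
tool_pos: [580.5, 150.6, 159.2]
orientation: [-3.14, -0.003, -0.169]
contact_force: [-0.0, 0.7, -1.6]
width: 39.8
grasp_force: 29.8
```

```bash
python3 - <<'E'
from h import *
s=sense()
for k in('tool_pos','orientation','width','grasp_force','contact_force'): print(k,s[k])
go([579.8,150.8,93],-0.17)
E
```

```text
tool_pos [580.4831109  150.64610584 159.16498054]
orientation [-3.14000855 -0.00349611 -0.16893313]
width 39.7601860216465
grasp_force 29.776813996767828
contact_force [-0.03992739  0.73950359 -1.6416454 ]
slide [-0.0031, 0.0002, 0.2205] twist [-0.002, -0.0045, 0.0014] rows>= 4
```

Request:
{"fn": "move_arm", "kwargs": {
  "plan": [
    {"slide":[0,0,0.04],"twist":[0,0,0]},
    {"slide":[0,0,0.08],"twist":[0,0,0]},
    {"slide":[0,0,0.12],"twist":[0,0,0]},
    {"slide":[0,0,0.16],"twist":[0,0,0]},
    {"slide":[0,0,0.19],"twist":[0,0,0]},
    {"slide":[0,0,0.205],"twist":[0,0,0]},
    {"slide":[0,0,0.215],"twist":[0,0,0]},
    {"slide":[0,0,0.215],"twist":[0,0,0]},
    {"slide":[0,0,0.215],"twist":[0,0,0]},
    {"slide":[0,0,0.218],"twist":[0,0,0]},
    {"slide":[0,0,0.218],"twist":[0,0,0]}
  ]
}}

```text
time: 27.72
tool_pos: [580.6, 150.7, 93.3]
orientation: [-3.14, -0.003, -0.169]
contact_force: [0.3, 0.0, -1.5]
width: 39.4
grasp_force: 29.8
```

```bash
python3 - <<'E'
from h import *
s=sense()
for k in('tool_pos','contact_force','width'): print(k,s[k])
E
```

```text
tool_pos [580.58207879 150.67705204  93.33250896]
contact_force [ 0.30909363  0.01030836 -1.5414012 ]
width 39.43951041577841
```

Request:
{"fn": "move_arm", "kwargs": {
  "plan": [
    {"slide":[0,0,0.004],"twist":[0,0,0]},
    {"slide":[0,0,0.007],"twist":[0,0,0]},
    {"slide":[0,0,0.007],"twist":[0,0,0]},
    {"slide":[0,0,0.007],"twist":[0,0,0]}
  ]
}}

```text
time: 28.05
tool_pos: [580.1, 150.6, 90.6]
orientation: [-3.14, -0.002, -0.169]
contact_force: [-0.2, -0.7, -1.5]
width: 39.8
grasp_force: 29.8
```

Request:
{"fn": "move_arm", "kwargs": {
  "plan": [
    {"slide":[0,0,0],"twist":[0,0,0]},
    {"slide":[0,0,0],"twist":[0,0,0]},
    {"slide":[0,0,0],"twist":[0,0,0]},
    {"slide":[0,0,0],"twist":[0,0,0]},
    {"slide":[0,0,-0.05],"twist":[0,0,0]},
    {"slide":[0,0,-0.15],"twist":[0,0,0]},
    {"slide":[0,0,-0.25],"twist":[0,0,0]},
    {"slide":[-0.1,0,-0.4],"twist":[0,0,0]},
    {"slide":[-0.13,0,-0.5],"twist":[0,0,0]},
    {"slide":[-0.13,0,-0.6],"twist":[0,0,0]},
    {"slide":[-0.13,0,-0.6],"twist":[0,0,0]},
    {"slide":[-0.13,0,-0.6],"twist":[0,0,0]},
    {"slide":[-0.13,0,-0.6],"twist":[0,0,0]},
    {"slide":[-0.13,0,-0.6],"twist":[0,0,0]}
  ],
  "claw": 1
}}

```text
time: 29.22
tool_pos: [540.5, 156.8, 268.6]
orientation: [-3.141, 0.001, -0.169]
contact_force: [-0.8, 0.5, -0.9]
width: 87.2
grasp_force: 0.0
```

```bash
python3 - <<'E'
from h import *
c,im=shot('wrist','w11')
s=sense()
for k in('tool_pos','contact_force'): print(k,s[k])
for r in (20,17.5): rim(c,im,(580,151),116,r)
rim(c,im,(580,151),83,33)
cv2.imwrite('pics/w11c.png',cv2.resize(im[20:240,220:640,::-1],None,fx=1.8,fy=1.8,interpolation=cv2.INTER_CUBIC))
go([436.8,-227,200],-0.17)
E
```

```text
tool_pos [540.39280814 156.83648009 268.35123668]
contact_force [ 0.53557567 -0.16993498  0.31217703]
rim [580.1 150.6] R 20.0 183
rim [580.8 150.3] R 17.4 159
rim [579.4 151.4] R 33.2 258
slide [-0.1245, 1.3193, 0.228] twist [-0.0, 0.0019, 0.001] rows>= 12
```

View pics/w11c.png

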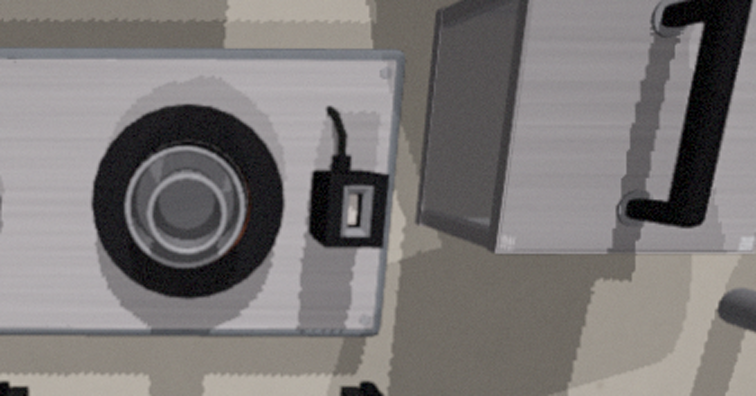

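The crop shows can C standing inside can A, both roughly concentric, with the guard where I left it. Next is can D.

Request:
{"fn": "move_arm", "kwargs": {
  "plan": [
    {"slide":[-0.06,0.66,0],"twist":[0,0,0]},
    {"slide":[-0.06,0.66,0],"twist":[0,0,0]},
    {"slide":[-0.06,0.66,0],"twist":[0,0,0]},
    {"slide":[-0.06,0.66,0],"twist":[0,0,0]},
    {"slide":[-0.06,0.66,0],"twist":[0,0,0]},
    {"slide":[-0.06,0.66,0],"twist":[0,0,0]}
  ]
}}

```text
time: 29.77
tool_pos: [488.4, -39.9, 268.6]
orientation: [3.14, 0.001, -0.174]
contact_force: [-0.0, -1.0, -0.1]
width: 86.9
grasp_force: 0.0
```

Request:
{"fn": "move_arm", "kwargs": {
  "plan": [
    {"slide":[-0.064,0.66,0],"twist":[0,0,0]},
    {"slide":[-0.064,0.66,0],"twist":[0,0,0]},
    {"slide":[-0.064,0.66,0],"twist":[0,0,0]},
    {"slide":[-0.064,0.66,0],"twist":[0,0,0]},
    {"slide":[-0.064,0.66,0],"twist":[0,0,0]},
    {"slide":[-0.064,0.66,0.1],"twist":[0,0,0]},
    {"slide":[-0.064,0.66,0.2],"twist":[0,0,0]},
    {"slide":[-0.064,0.66,0.22],"twist":[0,0,0]},
    {"slide":[-0.064,0.66,0.22],"twist":[0,0,0]},
    {"slide":[-0.064,0.66,0.22],"twist":[0,0,0]},
    {"slide":[-0.064,0.66,0.22],"twist":[0,0,0]},
    {"slide":[-0.064,0.66,0.22],"twist":[0,0,0]},
    {"slide":[-0.064,0.66,0.22],"twist":[0,0,0]},
    {"slide":[-0.064,0.66,0.22],"twist":[0,0,0]},
    {"slide":[-0.064,0.66,0.22],"twist":[0,0,0]},
    {"slide":[-0.064,0.66,0.22],"twist":[0,0,0]},
    {"slide":[-0.064,0.66,0.22],"twist":[0,0,0]}
  ]
}}

```text
time: 31.18
tool_pos: [438.1, -227.0, 204.2]
orientation: [-3.141, -0.002, -0.169]
contact_force: [-0.6, -0.1, -0.2]
width: 86.6
grasp_force: 0.0
```

```bash
python3 - <<'E'
from h import *
c,im=shot('wrist','w12')
s=sense()
for k in('tool_pos','contact_force'): print(k,s[k])
for r in (13.5,11): p=rim(c,im,(436.8,-227),93,r)
go([*p,74],-0.17)
E
```

```text
tool_pos [ 438.06526314 -226.99251133  204.04998853]
contact_force [-0.51368205 -0.59949489 -0.32383551]
rim [ 437.8 -225.6] R 13.8 117
rim [ 438.  -225.8] R 10.9 104
slide [-0.0017, -0.0033, 0.4335] twist [-0.0013, -0.0024, 0.0012] rows>= 6
```

Request:
{"fn": "move_arm", "kwargs": {
  "plan": [
    {"slide":[0,-0.003,0.1],"twist":[0,0,0]},
    {"slide":[0,-0.003,0.2],"twist":[0,0,0]},
    {"slide":[0,-0.003,0.3],"twist":[0,0,0]},
    {"slide":[0,-0.003,0.38],"twist":[0,0,0]},
    {"slide":[0,-0.003,0.425],"twist":[0,0,0]},
    {"slide":[0,-0.003,0.425],"twist":[0,0,0]},
    {"slide":[0,-0.003,0.425],"twist":[0,0,0]},
    {"slide":[0,-0.003,0.425],"twist":[0,0,0]},
    {"slide":[0,-0.003,0.425],"twist":[0,0,0]}
  ]
}}

```text
time: 31.98
tool_pos: [439.6, -226.9, 78.2]
orientation: [3.141, -0.005, -0.169]
contact_force: [0.2, -0.0, -0.1]
width: 87.1
grasp_force: 0.0
```

Request:
{"fn": "move_arm", "kwargs": {
  "plan": [
    {"slide":[0,0,0],"twist":[0,0,0]},
    {"slide":[0,0,0],"twist":[0,0,0]},
    {"slide":[0,0,0],"twist":[0,0,0]},
    {"slide":[0,0,0],"twist":[0,0,0]},
    {"slide":[0,0,0],"twist":[0,0,0]},
    {"slide":[0,0,0],"twist":[0,0,0]},
    {"slide":[0,0,0],"twist":[0,0,0]},
    {"slide":[0,0,0],"twist":[0,0,0]},
    {"slide":[0,0,0],"twist":[0,0,0]},
    {"slide":[0,0,0],"twist":[0,0,0]},
    {"slide":[0,0,0],"twist":[0,0,0]},
    {"slide":[0,0,0],"twist":[0,0,0]},
    {"slide":[0,0,0],"twist":[0,0,0]},
    {"slide":[0,0,0],"twist":[0,0,0]}
  ],
  "claw": 0
}}

```text
time: 33.15
tool_pos: [438.4, -226.0, 76.4]
orientation: [-3.14, -0.002, -0.169]
contact_force: [0.7, -0.5, -0.3]
width: 26.0
grasp_force: 30.0
```

```bash
python3 - <<'E'
from h import *
s=sense()
for k in('tool_pos','orientation','width','grasp_force','contact_force'): print(k,s[k])
go([580.3,150.5,280],-0.17)
E
```

```text
tool_pos [ 438.42343554 -226.00274232   76.428856  ]
orientation [-3.14048379e+00 -1.71906192e-03 -1.69068961e-01]
width 25.988878777337288
grasp_force 29.987577963620424
contact_force [ 0.65301456 -0.47346575 -0.28434084]
slide [0.2562, -1.3174, -0.6767] twist [-0.0014, -0.0022, 0.0012] rows>= 13
```

Request:
{"fn": "move_arm", "kwargs": {
  "plan": [
    {"slide":[0,0,-0.1],"twist":[0,0,0]},
    {"slide":[0,0,-0.2],"twist":[0,0,0]},
    {"slide":[0,0,-0.32],"twist":[0,0,0]},
    {"slide":[0,0,-0.44],"twist":[0,0,0]},
    {"slide":[0,0,-0.56],"twist":[0,0,0]},
    {"slide":[0,0,-0.62],"twist":[0,0,0]},
    {"slide":[0.01,-0.06,-0.62],"twist":[0,0,0]},
    {"slide":[0.03,-0.16,-0.62],"twist":[0,0,0]},
    {"slide":[0.05,-0.28,-0.62],"twist":[0,0,0]},
    {"slide":[0.07,-0.4,-0.62],"twist":[0,0,0]},
    {"slide":[0.1,-0.52,-0.62],"twist":[0,0,0]},
    {"slide":[0.12,-0.62,-0.62],"twist":[0,0,0]},
    {"slide":[0.13,-0.66,-0.62],"twist":[0,0,0]},
    {"slide":[0.13,-0.66,-0.62],"twist":[0,0,0]}
  ]
}}

```text
time: 34.32
tool_pos: [510.3, -35.0, 262.5]
orientation: [-3.14, -0.001, -0.165]
contact_force: [0.2, 0.2, -0.6]
width: 26.2
grasp_force: 30.0
```

Request:
{"fn": "move_arm", "kwargs": {
  "plan": [
    {"slide":[0.02,-0.1,0],"twist":[0,0,0]},
    {"slide":[0.04,-0.2,0],"twist":[0,0,0]},
    {"slide":[0.06,-0.3,0],"twist":[0,0,0]},
    {"slide":[0.08,-0.42,0],"twist":[0,0,0]},
    {"slide":[0.1,-0.54,0],"twist":[0,0,0]},
    {"slide":[0.126,-0.657,0],"twist":[0,0,0]},
    {"slide":[0.126,-0.657,0],"twist":[0,0,0]},
    {"slide":[0.126,-0.657,0],"twist":[0,0,0]},
    {"slide":[0.126,-0.657,0.06],"twist":[0,0,0]},
    {"slide":[0.126,-0.657,0.14],"twist":[0,0,0]},
    {"slide":[0.126,-0.657,0.18],"twist":[0,0,0]},
    {"slide":[0.126,-0.657,0.18],"twist":[0,0,0]},
    {"slide":[0.126,-0.657,0.18],"twist":[0,0,0]},
    {"slide":[0.126,-0.657,0.18],"twist":[0,0,0]},
    {"slide":[0.126,-0.657,0.18],"twist":[0,0,0]},
    {"slide":[0.126,-0.657,0.18],"twist":[0,0,0]},
    {"slide":[0.126,-0.657,0.18],"twist":[0,0,0]},
    {"slide":[0.126,-0.657,0.18],"twist":[0,0,0]},
    {"slide":[0.126,-0.657,0.18],"twist":[0,0,0]},
    {"slide":[0.126,-0.657,0.18],"twist":[0,0,0]}
  ]
}}

```text
time: 35.98
tool_pos: [580.4, 150.6, 209.2]
orientation: [-3.14, -0.002, -0.169]
contact_force: [1.0, 0.2, -1.7]
width: 25.9
grasp_force: 30.0
```

```bash
python3 - <<'E'
from h import *
s=sense()
for k in('tool_pos','orientation','width','grasp_force','contact_force'): print(k,s[k])
go([580.6,150.5,121],-0.17)
c,im=shot('wrist','w13'); rim(c,im,(579.5,151),83,33)
E
```

```text
tool_pos [580.41502393 150.5613493  209.19615334]
orientation [-3.14041805e+00 -1.97858189e-03 -1.68859513e-01]
width 25.88007769788925
grasp_force 29.983688201755285
contact_force [ 0.96747765  0.18222632 -1.68657314]
slide [0.0001, 0.0004, 0.294] twist [-0.0015, -0.0025, 0.0015] rows>= 5
rim [580.6 151. ] R 33.2 247
```

Request:
{"fn": "move_arm", "kwargs": {
  "plan": [
    {"slide":[0,0,0.03],"twist":[0,0,0]},
    {"slide":[0,0,0.06],"twist":[0,0,0]},
    {"slide":[0,0,0.09],"twist":[0,0,0]},
    {"slide":[0,0,0.12],"twist":[0,0,0]},
    {"slide":[0,0,0.15],"twist":[0,0,0]},
    {"slide":[0,0,0.18],"twist":[0,0,0]},
    {"slide":[0,0,0.21],"twist":[0,0,0]},
    {"slide":[0,0,0.24],"twist":[0,0,0]},
    {"slide":[0,0,0.265],"twist":[0,0,0]},
    {"slide":[0,0,0.28],"twist":[0,0,0]},
    {"slide":[0,0,0.29],"twist":[0,0,0]},
    {"slide":[0,0,0.295],"twist":[0,0,0]},
    {"slide":[0,0,0.298],"twist":[0,0,0]},
    {"slide":[0,0,0.298],"twist":[0,0,0]},
    {"slide":[0,0,0.298],"twist":[0,0,0]}
  ]
}}

```text
time: 37.28
tool_pos: [580.9, 150.6, 120.1]
orientation: [-3.14, -0.003, -0.169]
contact_force: [0.1, -0.0, -1.0]
width: 26.0
grasp_force: 30.0
```

```bash
python3 - <<'E'
from h import *
s=sense()
for k in('tool_pos','contact_force','width'): print(k,s[k])
E
```

```text
tool_pos [580.91398448 150.56459521 120.14461915]
contact_force [ 0.10486219 -0.01915324 -0.99343093]
width 25.996261810838885
```

Request:
{"fn": "move_arm", "kwargs": {
  "plan": [
    {"slide":[0,0,0],"twist":[0,0,0]},
    {"slide":[0,0,0],"twist":[0,0,0]},
    {"slide":[0,0,0],"twist":[0,0,0]},
    {"slide":[0,0,0],"twist":[0,0,0]},
    {"slide":[0,0,0],"twist":[0,0,0]},
    {"slide":[0,0,-0.05],"twist":[0,0,0]},
    {"slide":[0,0,-0.15],"twist":[0,0,0]},
    {"slide":[0,0,-0.25],"twist":[0,0,0]},
    {"slide":[-0.1,0,-0.4],"twist":[0,0,0]},
    {"slide":[-0.13,0,-0.5],"twist":[0,0,0]},
    {"slide":[-0.13,0,-0.5],"twist":[0,0,0]},
    {"slide":[-0.13,0,-0.5],"twist":[0,0,0]},
    {"slide":[-0.13,0,-0.5],"twist":[0,0,0]},
    {"slide":[-0.13,0,-0.5],"twist":[0,0,0]}
  ],
  "claw": 1
}}

```text
time: 38.45
tool_pos: [541.2, 156.8, 268.0]
orientation: [-3.141, 0.0, -0.169]
contact_force: [-0.1, 0.8, -0.0]
width: 86.9
grasp_force: 0.0
```

```bash
python3 - <<'E'
from h import *
c,im=shot('wrist','w14')
s=sense()
for k in('tool_pos','contact_force'): print(k,s[k])
for z,r in ((134,13.5),(134,11),(116,20),(83,33)): rim(c,im,(580,151),z,r)
cv2.imwrite('pics/w14c.png',cv2.resize(im[20:240,220:640,::-1],None,fx=1.8,fy=1.8,interpolation=cv2.INTER_CUBIC))
go([590,-80,230],-0.169)
E
```

```text
tool_pos [541.12365845 156.68731775 267.54354792]
contact_force [-0.3152478  -1.18487741 -0.90241753]
rim [580.7 151.6] R 13.7 134
rim [580.8 152.2] R 11.1 119
rim [579.7 150.4] R 19.9 202
rim [579.5 151.4] R 33.2 254
slide [0.2937, 0.7502, 0.1247] twist [-0.0001, 0.0017, -0.0004] rows>= 8
```

View pics/w14c.png

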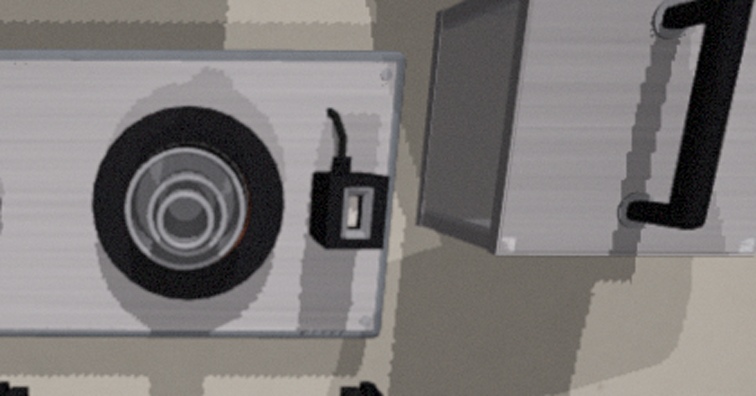

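The crop shows all three cans nested concentrically, with the guard where it was released. Before regripping I'll measure the handle.

```bash
python3 -c "
from h import *
go([555,-74,360],-0.169)"
```

```text
slide [0.1747, 0.7502, -0.3085] twist [-0.0001, 0.0017, -0.0004] rows>= 8
```

Request:
{"fn": "move_arm", "kwargs": {
  "plan": [
    {"slide":[0.175,0.75,-0.31],"twist":[0,0,0]},
    {"slide":[0.175,0.75,-0.31],"twist":[0,0,0]},
    {"slide":[0.175,0.75,-0.31],"twist":[0,0,0]},
    {"slide":[0.175,0.75,-0.31],"twist":[0,0,0]},
    {"slide":[0.175,0.75,-0.31],"twist":[0,0,0]},
    {"slide":[0.175,0.75,-0.31],"twist":[0,0,0]},
    {"slide":[0.175,0.75,-0.31],"twist":[0,0,0]},
    {"slide":[0.175,0.75,-0.31],"twist":[0,0,0]},
    {"slide":[0.175,0.75,-0.31],"twist":[0,0,0]},
    {"slide":[0.175,0.75,-0.31],"twist":[0,0,0]},
    {"slide":[0.175,0.75,-0.31],"twist":[0,0,0]},
    {"slide":[0.175,0.75,-0.31],"twist":[0,0,0]},
    {"slide":[0.175,0.75,-0.31],"twist":[0,0,0]},
    {"slide":[0.175,0.75,-0.31],"twist":[0,0,0]}
  ]
}}

```text
time: 39.67
tool_pos: [555.5, -73.0, 362.2]
orientation: [-3.14, -0.002, -0.168]
contact_force: [-0.2, 0.2, 0.4]
width: 87.2
grasp_force: 0.0
```

```bash
cat >> h.py <<'E'
def handle(c,im,z,box):
    u0,u1,v0,v1=box; g=cv2.cvtColor(im,cv2.COLOR_RGB2GRAY); m=np.zeros_like(g); m[v0:v1,u0:u1]=(g[v0:v1,u0:u1]<50)*255
    ct=max(cv2.findContours(m,0,1)[0],key=cv2.contourArea); P=plane(c,cv2.boxPoints(cv2.minAreaRect(ct)),z)
    L=[np.linalg.norm(P[i]-P[(i+1)%4]) for i in range(4)]; i=int(np.argmax(L)); d=P[i]-P[(i+1)%4]; d*=np.sign(d[0])
    print('handle',P.mean(0).round(1),np.round(L,1),'yaw',np.arctan2(d[1],d[0]).round(4),cv2.minAreaRect(ct))
E
python3 - <<'E'
from h import *
c,im=shot('wrist','w15'); print(sense()['tool_pos'])
uv=proj(c,[[590,-80,156]])[0]; print(uv); u,v=uv.astype(int)
handle(c,im,156,(u-25,u+25,max(v-65,0),min(v+65,232)))
go([589.8,-80.4,200],-0.169)
E
```

```text
[555.53208338 -73.12966863 362.35575663]
[324.77121356 137.94827792]
handle [589. -79. 156.] [10.2 95.  10.9 95. ] yaw -0.1637 ((324.0, 137.5), (91.0, 10.0), 90.0)
slide [0.1157, 0.0054, 0.5414] twist [-0.0015, -0.0022, 0.0012] rows>= 6
```

Guard unmoved within 1 mm. Regripping at the release pose.

Request:
{"fn": "move_arm", "kwargs": {
  "plan": [
    {"slide":[0.1157,0.005,0.1],"twist":[0,0,0]},
    {"slide":[0.1157,0.005,0.2],"twist":[0,0,0]},
    {"slide":[0.1157,0.005,0.3],"twist":[0,0,0]},
    {"slide":[0.1157,0.005,0.4],"twist":[0,0,0]},
    {"slide":[0.1157,0.005,0.5],"twist":[0,0,0]},
    {"slide":[0.1157,0.005,0.54],"twist":[0,0,0]},
    {"slide":[0.1157,0.005,0.54],"twist":[0,0,0]},
    {"slide":[0.1157,0.005,0.54],"twist":[0,0,0]},
    {"slide":[0.1157,0.005,0.54],"twist":[0,0,0]},
    {"slide":[0.1157,0.005,0.54],"twist":[0,0,0]},
    {"slide":[0.1157,0.005,0.54],"twist":[0,0,0]},
    {"slide":[0.1157,0.005,0.54],"twist":[0,0,0]},
    {"slide":[0.1157,0.005,0.54],"twist":[0,0,0]},
    {"slide":[0.1157,0.005,0.54],"twist":[0,0,0]}
  ]
}}

```text
time: 40.88
tool_pos: [590.0, -81.0, 200.9]
orientation: [-3.141, -0.002, -0.169]
contact_force: [0.1, 0.4, 0.7]
width: 86.9
grasp_force: 0.0
```

```bash
python3 -c "
from h import *
print(sense()['tool_pos']); go([589.8,-80.4,128.1],-0.169)"
```

```text
[589.97878459 -80.98018788 200.94574443]
slide [-0.0015, -0.0016, 0.2428] twist [-0.0013, -0.0032, -0.0001] rows>= 4
```

Request:
{"fn": "move_arm", "kwargs": {
  "plan": [
    {"slide":[-0.001,-0.002,0.08],"twist":[-0.0013,-0.003,0]},
    {"slide":[-0.001,-0.002,0.16],"twist":[-0.0013,-0.003,0]},
    {"slide":[-0.001,-0.002,0.22],"twist":[-0.0013,-0.003,0]},
    {"slide":[-0.001,-0.002,0.242],"twist":[-0.0013,-0.003,0]},
    {"slide":[-0.001,-0.002,0.242],"twist":[-0.0013,-0.003,0]},
    {"slide":[-0.001,-0.002,0.242],"twist":[-0.0013,-0.003,0]},
    {"slide":[-0.001,-0.002,0.242],"twist":[-0.0013,-0.003,0]},
    {"slide":[-0.001,-0.002,0.242],"twist":[-0.0013,-0.003,0]},
    {"slide":[-0.001,-0.002,0.242],"twist":[-0.0013,-0.003,0]},
    {"slide":[-0.001,-0.002,0.242],"twist":[-0.0013,-0.003,0]}
  ]
}}

```text
time: 41.72
tool_pos: [590.4, -80.4, 128.9]
orientation: [3.141, -0.001, -0.169]
contact_force: [-0.2, -0.9, -0.1]
width: 87.0
grasp_force: 0.0
```

Request:
{"fn": "move_arm", "kwargs": {
  "plan": [
    {"slide":[0,0,0],"twist":[0,0,0]},
    {"slide":[0,0,0],"twist":[0,0,0]},
    {"slide":[0,0,0],"twist":[0,0,0]},
    {"slide":[0,0,0],"twist":[0,0,0]},
    {"slide":[0,0,0],"twist":[0,0,0]},
    {"slide":[0,0,0],"twist":[0,0,0]},
    {"slide":[0,0,0],"twist":[0,0,0]},
    {"slide":[0,0,0],"twist":[0,0,0]},
    {"slide":[0,0,0],"twist":[0,0,0]},
    {"slide":[0,0,0],"twist":[0,0,0]},
    {"slide":[0,0,0],"twist":[0,0,0]},
    {"slide":[0,0,0],"twist":[0,0,0]},
    {"slide":[0,0,0],"twist":[0,0,0]},
    {"slide":[0,0,0],"twist":[0,0,0]},
    {"slide":[0,0,0],"twist":[0,0,0]},
    {"slide":[0,0,0],"twist":[0,0,0]}
  ],
  "claw": 0
}}

```text
time: 43.05
tool_pos: [589.7, -80.4, 127.8]
orientation: [3.141, 0.001, -0.169]
contact_force: [0.5, -1.4, -1.3]
width: 11.5
grasp_force: 30.0
```

```bash
python3 - <<'E'
from h import *
s=sense()
for k in('tool_pos','orientation','width','grasp_force','contact_force','wrist_torque'): print(k,s[k])
E
```

```text
tool_pos [589.74808567 -80.42180591 127.83871618]
orientation [ 3.14140587e+00  5.66333759e-04 -1.69094367e-01]
width 11.453785532514434
grasp_force 30.00003045424819
contact_force [ 0.49630924 -1.36414115 -1.26606086]
wrist_torque [-0.18379412 -0.01146376  0.03976593]
```

Request:
{"fn": "move_arm", "kwargs": {
  "plan": [
    {"slide":[0,0,-0.05],"twist":[0,0,0]},
    {"slide":[0,0,-0.12],"twist":[0,0,0]},
    {"slide":[0,0,-0.2],"twist":[0,0,0]},
    {"slide":[0,0,-0.3],"twist":[0,0,0]},
    {"slide":[0,0,-0.4],"twist":[0,0,0]},
    {"slide":[0,0,-0.48],"twist":[0,0,0]},
    {"slide":[0,0,-0.54],"twist":[0,0,0]},
    {"slide":[0,0,-0.58],"twist":[0,0,0]},
    {"slide":[0,0,-0.58],"twist":[0,0,0]},
    {"slide":[0,0,-0.58],"twist":[0,0,0]},
    {"slide":[0,0,-0.58],"twist":[0,0,0]}
  ]
}}

```text
time: 43.97
tool_pos: [589.0, -80.0, 299.5]
orientation: [-3.141, 0.004, -0.169]
contact_force: [0.8, 0.9, -3.9]
width: 11.3
grasp_force: 30.0
```

```bash
python3 - <<'E'
from h import *
s=sense()
for k in('tool_pos','orientation','grasp_force','contact_force'): print(k,s[k])
go([579.5,150.7,300],-0.169)
E
```

```text
tool_pos [588.97334422 -79.95050363 299.53816686]
orientation [-3.14106337  0.00406908 -0.16898719]
grasp_force 30.000207982957363
contact_force [ 0.81464844  0.90844081 -3.85073434]
slide [-0.1604, -0.7526, -0.0005] twist [-0.0007, 0.0052, 0.0] rows>= 8
```

Request:
{"fn": "move_arm", "kwargs": {
  "plan": [
    {"slide":[-0.02,-0.09,0],"twist":[0,0,0]},
    {"slide":[-0.04,-0.19,0],"twist":[0,0,0]},
    {"slide":[-0.06,-0.28,0],"twist":[0,0,0]},
    {"slide":[-0.08,-0.38,0],"twist":[0,0,0]},
    {"slide":[-0.1,-0.48,0],"twist":[0,0,0]},
    {"slide":[-0.125,-0.58,0],"twist":[0,0,0]},
    {"slide":[-0.145,-0.67,0],"twist":[0,0,0]},
    {"slide":[-0.16,-0.73,0],"twist":[0,0,0]},
    {"slide":[-0.163,-0.754,0],"twist":[0,0,0]},
    {"slide":[-0.163,-0.754,0],"twist":[0,0,0]},
    {"slide":[-0.163,-0.754,0],"twist":[0,0,0]},
    {"slide":[-0.163,-0.754,0],"twist":[0,0,0]},
    {"slide":[-0.163,-0.754,0],"twist":[0,0,0]},
    {"slide":[-0.163,-0.754,0],"twist":[0,0,0]},
    {"slide":[-0.163,-0.754,0],"twist":[0,0,0]}
  ]
}}

```text
time: 45.22
tool_pos: [579.9, 150.0, 302.0]
orientation: [-3.142, 0.0, -0.17]
contact_force: [-0.2, 1.1, -3.6]
width: 11.6
grasp_force: 30.0
```

```bash
python3 - <<'E'
from h import *
s=sense()
for k in('tool_pos','orientation','grasp_force','contact_force'): print(k,s[k])
go([579.5,150.7,215],-0.169)
E
```

```text
tool_pos [579.90670199 149.99360785 301.9937595 ]
orientation [-3.14158215e+00  3.98023703e-04 -1.70388422e-01]
grasp_force 29.980017514899373
contact_force [-0.19573888  1.08314352 -3.57534183]
slide [-0.0016, -0.0021, 0.29] twist [-0.0, 0.0005, -0.0018] rows>= 5
```

Request:
{"fn": "move_arm", "kwargs": {
  "plan": [
    {"slide":[-0.001,-0.002,0.05],"twist":[0,0,-0.0018]},
    {"slide":[-0.001,-0.002,0.11],"twist":[0,0,-0.0018]},
    {"slide":[-0.001,-0.002,0.17],"twist":[0,0,-0.0018]},
    {"slide":[-0.001,-0.002,0.23],"twist":[0,0,-0.0018]},
    {"slide":[-0.001,-0.002,0.29],"twist":[0,0,-0.0018]},
    {"slide":[-0.001,-0.002,0.335],"twist":[0,0,-0.0018]},
    {"slide":[-0.001,-0.002,0.335],"twist":[0,0,-0.0018]},
    {"slide":[-0.001,-0.002,0.335],"twist":[0,0,-0.0018]},
    {"slide":[-0.001,-0.002,0.335],"twist":[0,0,-0.0018]},
    {"slide":[-0.001,-0.002,0.335],"twist":[0,0,-0.0018]},
    {"slide":[-0.001,-0.002,0.335],"twist":[0,0,-0.0018]},
    {"slide":[-0.001,-0.002,0.335],"twist":[0,0,-0.0018]},
    {"slide":[-0.001,-0.002,0.335],"twist":[0,0,-0.0018]}
  ]
}}

```text
time: 46.3
tool_pos: [579.8, 151.7, 202.2]
orientation: [-3.141, -0.001, -0.168]
contact_force: [0.5, 0.3, -3.9]
width: 11.6
grasp_force: 30.0
```

```bash
python3 - <<'E'
from h import *
s=sense()
for k in('tool_pos','orientation','grasp_force','contact_force','wrist_torque'): print(k,s[k])
go([579.5,150.7,166],-0.169)
E
```

```text
tool_pos [579.80879776 151.65533527 202.15320882]
orientation [-3.14118560e+00 -5.44960460e-04 -1.67578007e-01]
grasp_force 29.979869546368718
contact_force [ 0.46656199  0.29167835 -3.88219729]
wrist_torque [0.03354244 0.05511675 0.03949734]
slide [-0.0005, 0.0034, 0.1205] twist [-0.0005, -0.0007, 0.0018] rows>= 3
```

Request:
{"fn": "move_arm", "kwargs": {
  "plan": [
    {"slide":[-0.0005,0.003,0],"twist":[0,0,0.0018]},
    {"slide":[-0.0005,0.003,0],"twist":[0,0,0.0018]},
    {"slide":[-0.0005,0.003,0.02],"twist":[0,0,0.0018]},
    {"slide":[-0.0005,0.003,0.035],"twist":[0,0,0.0018]},
    {"slide":[-0.0005,0.003,0.05],"twist":[0,0,0.0018]},
    {"slide":[-0.0005,0.003,0.065],"twist":[0,0,0.0018]},
    {"slide":[-0.0005,0.003,0.08],"twist":[0,0,0.0018]},
    {"slide":[-0.0005,0.003,0.09],"twist":[0,0,0.0018]},
    {"slide":[-0.0005,0.003,0.095],"twist":[0,0,0.0018]},
    {"slide":[-0.0005,0.003,0.095],"twist":[0,0,0.0018]},
    {"slide":[-0.0005,0.003,0.095],"twist":[0,0,0.0018]}
  ]
}}

```text
time: 47.22
tool_pos: [579.2, 150.7, 173.0]
orientation: [-3.142, 0.001, -0.169]
contact_force: [-0.1, 0.8, -3.3]
width: 11.6
grasp_force: 30.0
```

```bash
python3 - <<'E'
from h import *
s=sense()
for k in('tool_pos','orientation','contact_force','wrist_torque'): print(k,s[k])
go([579.5,150.7,163.5],-0.169)
E
```

```text
tool_pos [579.19895404 150.74649628 172.99783083]
orientation [-3.14152507e+00  5.32753540e-04 -1.69060785e-01]
contact_force [-0.14473337  0.76723767 -3.34061565]
wrist_torque [ 0.05541285  0.06416524 -0.01482491]
slide [0.001, -0.0, 0.0317] twist [-0.0001, 0.0007, -0.0001] rows>= 3
```

The tongue is about 12 mm into the slot with no side force. I'll lower it the rest of the way.

Request:
{"fn": "move_arm", "kwargs": {
  "plan": [
    {"slide":[0.001,0,0.01],"twist":[0,0,0]},
    {"slide":[0.001,0,0.018],"twist":[0,0,0]},
    {"slide":[0.001,0,0.025],"twist":[0,0,0]},
    {"slide":[0.001,0,0.03],"twist":[0,0,0]},
    {"slide":[0.001,0,0.033],"twist":[0,0,0]},
    {"slide":[0.001,0,0.033],"twist":[0,0,0]},
    {"slide":[0.001,0,0.033],"twist":[0,0,0]},
    {"slide":[0.001,0,0.033],"twist":[0,0,0]}
  ]
}}

```text
time: 47.88
tool_pos: [579.9, 150.6, 163.6]
orientation: [-3.141, -0.001, -0.169]
contact_force: [0.6, -1.5, 0.0]
width: 11.5
grasp_force: 30.0
```

```bash
python3 - <<'E'
from h import *
s=sense()
for k in('tool_pos','orientation','contact_force','wrist_torque'): print(k,s[k])
E
```

```text
tool_pos [579.87432601 150.55622118 163.55736414]
orientation [-3.14144850e+00 -5.26280454e-04 -1.69116514e-01]
contact_force [ 0.63600345 -1.46796713  0.01976078]
wrist_torque [-0.24917583 -0.14373085  0.06431169]
```

The guard's weight is now on the deck. Releasing, rising, and turning 90° with the fingers closed for the button.

Request:
{"fn": "move_arm", "kwargs": {
  "plan": [
    {"slide":[0,0,0],"twist":[0,0,0]},
    {"slide":[0,0,0],"twist":[0,0,0]},
    {"slide":[0,0,0],"twist":[0,0,0]},
    {"slide":[0,0,0],"twist":[0,0,0]},
    {"slide":[0,0,0],"twist":[0,0,0]},
    {"slide":[0,0,0],"twist":[0,0,0]},
    {"slide":[0,0,-0.1],"twist":[0,0,0]},
    {"slide":[0,0,-0.2],"twist":[0,0,0]},
    {"slide":[0,0,-0.32],"twist":[0,0,0]},
    {"slide":[-0.12,0,-0.44],"twist":[0,0,0]},
    {"slide":[-0.12,0,-0.5],"twist":[0,0,0]},
    {"slide":[-0.12,0,-0.5],"twist":[0,0,0]},
    {"slide":[-0.12,0,-0.5],"twist":[0,0,0]},
    {"slide":[-0.12,0,-0.5],"twist":[0,0,0]},
    {"slide":[-0.12,0,-0.5],"twist":[0,0,0]},
    {"slide":[-0.12,0,-0.5],"twist":[0,0,0]}
  ],
  "claw": 1
}}

```text
time: 49.22
tool_pos: [543.5, 156.5, 311.0]
orientation: [3.141, 0.004, -0.169]
contact_force: [0.5, 0.2, -0.5]
width: 86.8
grasp_force: 0.0
```

```bash
python3 - <<'E'
from h import *
c,im=shot('wrist','w16'); print(sense()['tool_pos'])
cv2.imwrite('pics/w16c.png',cv2.resize(im[:250,130:530,::-1],None,fx=2,fy=2,interpolation=cv2.INTER_CUBIC))
u,v=proj(c,[[579.5,150.7,191]])[0].astype(int)
handle(c,im,191,(u-25,u+25,max(v-75,0),min(v+75,235)))
go([602.5,284.5,190],1.4)
E
```

```text
[543.62862505 156.48529888 311.18786869]
handle [579.6 150.5 191. ] [10.  94.6 11.  94.6] yaw -0.1643 ((323.5, 144.5), (117.0, 13.0), 90.0)
slide [0.1229, -0.454, 0.4031] twist [-0.0026, 0.0044, -1.9982] rows>= 15
```

View pics/w16c.png

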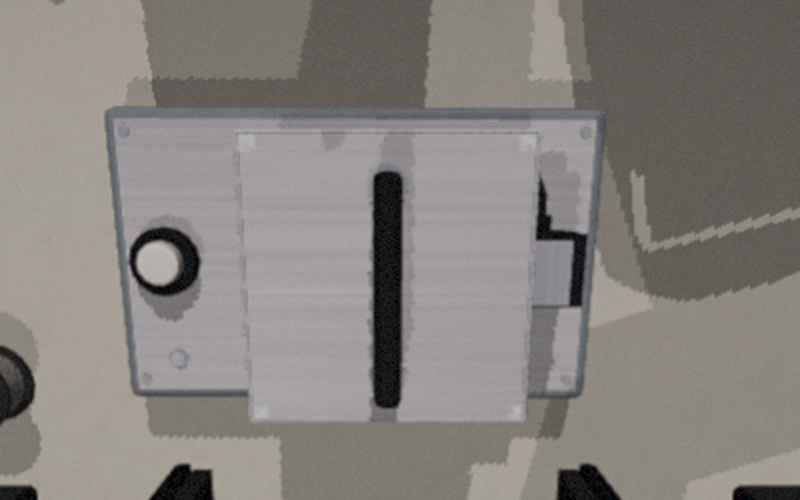

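The picture shows the guard square on the deck with its bracket over the switch. The handle measures (579.6,150.5) with the same yaw as at the start. Moving to the button.

Request:
{"fn": "move_arm", "kwargs": {
  "plan": [
    {"slide":[0.123,-0.454,0],"twist":[0,0,-1]},
    {"slide":[0.123,-0.454,0],"twist":[0,0,-1]},
    {"slide":[0.123,-0.454,0],"twist":[0,0,-1]},
    {"slide":[0.123,-0.454,0],"twist":[0,0,-1]},
    {"slide":[0.123,-0.454,0],"twist":[0,0,-1]},
    {"slide":[0.123,-0.454,0],"twist":[0,0,-1]},
    {"slide":[0.123,-0.454,0],"twist":[0,0,-1]},
    {"slide":[0.123,-0.454,0],"twist":[0,0,-1]}
  ],
  "claw": 0
}}

```text
time: 49.93
tool_pos: [603.2, 284.9, 311.4]
orientation: [-3.14, 0.003, 0.618]
contact_force: [-0.4, -0.9, 0.3]
width: 41.2
grasp_force: 0.0
```

Request:
{"fn": "move_arm", "kwargs": {
  "plan": [
    {"slide":[0,0,0],"twist":[0,0,-1]},
    {"slide":[0,0,0],"twist":[0,0,-1]},
    {"slide":[0,0,0],"twist":[0,0,-1]},
    {"slide":[0,0,0],"twist":[0,0,-1]},
    {"slide":[0,0,0],"twist":[0,0,-1]},
    {"slide":[0,0,0],"twist":[0,0,-1]},
    {"slide":[0,0,0.1],"twist":[0,0,-1]},
    {"slide":[0,0,0.2],"twist":[0,0,-1]},
    {"slide":[0,0,0.3],"twist":[0,0,-1]},
    {"slide":[0,0,0.4],"twist":[0,0,-1]},
    {"slide":[0,0,0.4],"twist":[0,0,-1]},
    {"slide":[0,0,0.4],"twist":[0,0,-1]},
    {"slide":[0,0,0.4],"twist":[0,0,-1]},
    {"slide":[0,0,0.4],"twist":[0,0,-1]},
    {"slide":[0,0,0.4],"twist":[0,0,-1]},
    {"slide":[0,0,0.4],"twist":[0,0,-1]}
  ]
}}

```text
time: 51.27
tool_pos: [604.3, 285.2, 195.4]
orientation: [3.139, -0.002, 1.402]
contact_force: [0.3, 0.4, 0.2]
width: 0.4
grasp_force: 0.0
```

```bash
python3 - <<'E'
from h import *
s=sense()
for k in('tool_pos','orientation','width','contact_force'): print(k,s[k])
# button from w16 & w7 rays: two-view triangulation of the white disc
import pickle
c7=pickle.load(open('w7.pkl','rb'))
go([602.5,284,80],1.4)
E
```

```text
tool_pos [604.34156802 285.15920129 195.35721926]
orientation [ 3.13908191e+00 -1.74667264e-03  1.40159121e+00]
width 0.43097886839326244
contact_force [0.34112783 0.40409481 0.18009457]
slide [-0.0055, -0.0064, 0.3845] twist [0.0032, -0.0022, 0.002] rows>= 5
```

Request:
{"fn": "move_arm", "kwargs": {
  "plan": [
    {"slide":[-0.003,-0.004,0.1],"twist":[0.003,0,0]},
    {"slide":[-0.003,-0.004,0.2],"twist":[0.003,0,0]},
    {"slide":[-0.003,-0.004,0.3],"twist":[0.003,0,0]},
    {"slide":[-0.003,-0.004,0.38],"twist":[0.003,0,0]},
    {"slide":[-0.003,-0.004,0.38],"twist":[0.003,0,0]},
    {"slide":[-0.003,-0.004,0.38],"twist":[0.003,0,0]},
    {"slide":[-0.003,-0.004,0.38],"twist":[0.003,0,0]},
    {"slide":[-0.003,-0.004,0.38],"twist":[0.003,0,0]},
    {"slide":[-0.003,-0.004,0.38],"twist":[0.003,0,0]},
    {"slide":[-0.003,-0.004,0.38],"twist":[0.003,0,0]}
  ]
}}

```text
time: 52.1
tool_pos: [603.1, 284.5, 81.1]
orientation: [-3.141, -0.002, 1.402]
contact_force: [-0.2, -0.3, 0.6]
width: 0.3
grasp_force: 0.0
```

Request:
{"fn": "move_arm", "kwargs": {
  "plan": [
    {"slide":[0,0,0.01],"twist":[0,0,0]},
    {"slide":[0,0,0.02],"twist":[0,0,0]},
    {"slide":[0,0,0.03],"twist":[0,0,0]},
    {"slide":[0,0,0.04],"twist":[0,0,0]},
    {"slide":[0,0,0.04],"twist":[0,0,0]},
    {"slide":[0,0,0.04],"twist":[0,0,0]}
  ]
}}

```text
time: 52.6
tool_pos: [601.4, 284.0, 66.4]
orientation: [-3.138, 0.0, 1.402]
contact_force: [0.7, 0.4, 0.0]
width: 0.3
grasp_force: 0.0
```

Request:
{"fn": "move_arm", "kwargs": {
  "plan": [
    {"slide":[0,0,0.005],"twist":[0,0,0]},
    {"slide":[0,0,0.01],"twist":[0,0,0]},
    {"slide":[0,0,0.015],"twist":[0,0,0]},
    {"slide":[0,0,0.02],"twist":[0,0,0]},
    {"slide":[0,0,0.02],"twist":[0,0,0]},
    {"slide":[0,0,0.02],"twist":[0,0,0]}
  ]
}}

```text
time: 53.1
tool_pos: [601.7, 284.1, 60.9]
orientation: [-3.138, 0.0, 1.402]
contact_force: [-0.1, 0.3, 0.3]
width: 0.2
grasp_force: 0.0
```

Request:
{"fn": "move_arm", "kwargs": {
  "plan": [
    {"slide":[0,0,0.005],"twist":[0,0,0]},
    {"slide":[0,0,0.01],"twist":[0,0,0]},
    {"slide":[0,0,0.015],"twist":[0,0,0]},
    {"slide":[0,0,0.015],"twist":[0,0,0]},
    {"slide":[0,0,0.015],"twist":[0,0,0]}
  ]
}}

```text
time: 53.52
tool_pos: [601.9, 284.2, 56.7]
orientation: [-3.139, -0.0, 1.402]
contact_force: [-0.9, 0.5, 1.9]
width: -0.0
grasp_force: 0.9
```

Request:
{"fn": "move_arm", "kwargs": {
  "plan": [
    {"slide":[0,0,0.005],"twist":[0,0,0]},
    {"slide":[0,0,0.01],"twist":[0,0,0]},
    {"slide":[0,0,0.015],"twist":[0,0,0]},
    {"slide":[0,0,0.018],"twist":[0,0,0]},
    {"slide":[0,0,0.018],"twist":[0,0,0]}
  ]
}}

```text
time: 53.93
tool_pos: [602.0, 284.2, 51.5]
orientation: [-3.139, -0.0, 1.402]
contact_force: [-1.2, 0.1, 5.4]
width: 0.5
grasp_force: 2.4
```

Request:
{"fn": "move_arm", "kwargs": {
  "plan": [
    {"slide":[0,0,0.005],"twist":[0,0,0]},
    {"slide":[0,0,0.008],"twist":[0,0,0]},
    {"slide":[0,0,0.01],"twist":[0,0,0]},
    {"slide":[0,0,0.01],"twist":[0,0,0]},
    {"slide":[0,0,0.01],"twist":[0,0,0]}
  ]
}}

```text
time: 54.35
tool_pos: [602.1, 284.3, 51.2]
orientation: [-3.139, -0.0, 1.402]
contact_force: [-7.7, -3.3, 19.0]
width: -0.0
grasp_force: 9.5
```

The button has bottomed out (19 N with no further travel). Letting go and rising.

Request:
{"fn": "move_arm", "kwargs": {
  "plan": [
    {"slide":[0,0,-0.03],"twist":[0,0,0]},
    {"slide":[0,0,-0.1],"twist":[0,0,0]},
    {"slide":[0,0,-0.2],"twist":[0,0,0]},
    {"slide":[0,0,-0.3],"twist":[0,0,0]},
    {"slide":[0,0,-0.42],"twist":[0,0,0]},
    {"slide":[0,0,-0.54],"twist":[0,0,0]},
    {"slide":[0,0,-0.66],"twist":[0,0,0]},
    {"slide":[0,0,-0.78],"twist":[0,0,0]},
    {"slide":[0,0,-0.85],"twist":[0,0,0]},
    {"slide":[0,0,-0.85],"twist":[0,0,0]},
    {"slide":[0,0,-0.85],"twist":[0,0,0]},
    {"slide":[0,0,-0.85],"twist":[0,0,0]}
  ]
}}

```text
time: 55.35
tool_pos: [602.0, 283.8, 301.4]
orientation: [-3.137, 0.001, 1.402]
contact_force: [-0.8, -0.0, -0.4]
width: 0.6
grasp_force: 0.0
```

```bash
python3 - <<'E'
from h import *
print(sense()['tool_pos'],sense()['time'])
a=shot('scene')[1][180:270,230:360,::-1]
cv2.imwrite('pics/f.png',cv2.resize(a,None,fx=5,fy=5,interpolation=cv2.INTER_CUBIC))
E
```

```text
[601.98405642 283.8024569  301.42662089] 55.35
```

View pics/f.png

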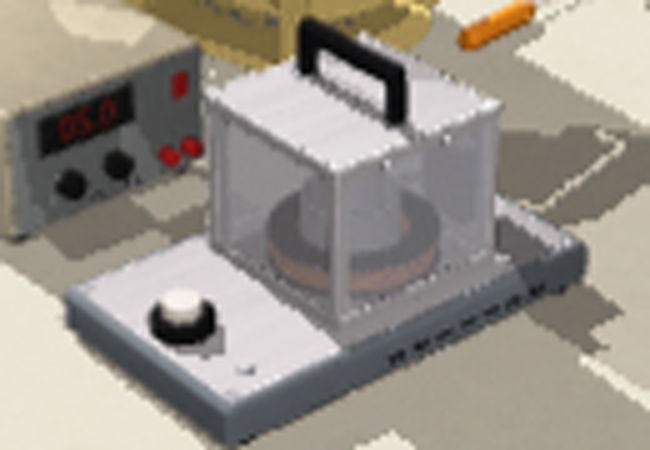

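The guard sits flat on the deck with the cans inside, and the button is up.

```bash
python3 -c "
from cell import robot
print(robot.finish_job())"
```

```text
the job is handed in; nothing more can be done
None
```

I nested the three cans on the bench (A, C and D; B was missing) in the coil and put the guard back with its tongue home. I then pressed and released the start button and handed in the job at about 55 s; no verdict was shown.

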